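Fetch the rearmost support post from a blind slotted rail

TASK

The board nest (the aluminium plate with three brass support posts) lacks its fourth post, and the spare brass one is the deepest in the slotted storage rail. Slide the red and the blue post out of the rail's open mouth and stand both in the black tray, then fetch the brass post and set it upright down into the nest's empty round seat. Feed the red and the blue post back into the rail in the same order one behind the other as they stood before, pushed up so that the first is against the closed end and the second against the first; leave the yellow-capped vial, the tape roll and the loose micrometer where they are.

Things in the scene. Friction and masses are not known exactly. Their poses are not given: they have to be found in the camera images.
- red_grip (a point): grip point of the red support post, on its axis 39 mm above its underside. Loose round steel post standing upright, 50 mm tall, 70 g: foot disc 30 mm diameter and 6 mm thick, waist 14 mm diameter up to 18 mm, then a red head 18 mm diameter up to the top (black rubber tip). z up its axis
- blue_grip (a point): grip point of the blue support post, on its axis 39 mm above its underside. Loose round steel post standing upright, 55 mm tall, 70 g: foot disc 30 mm diameter and 6 mm thick, waist 14 mm diameter up to 18 mm, then a blue head 18 mm diameter up to the top (black rubber tip). z up its axis
- brass_grip (a point): grip point of the brass support post, on its axis 39 mm above its underside. Loose round steel post standing upright, 60 mm tall, 70 g: foot disc 30 mm diameter and 6 mm thick, waist 14 mm diameter up to 18 mm, then a brass head 18 mm diameter up to the top (black rubber tip). z up its axis. It stands deepest in the rail
- rail: fixed T-slot rail, 187 x 92 mm. Origin: underside, on the inner face of the closed end (black block), mid-width; x along the lane to the open mouth. Floor 3 mm up. From x 0 to 105 mm: lane 34 mm wide, roofed by lips 13 to 16 mm above the bench with a 21 mm slot; feet run under the lips, so posts only slide. Posts start in single file 17, 50, 83 mm from the end; touching posts stand 30 mm apart
- apron (a point): middle of the rail's open loading apron, on its floor 3 mm above the bench, 143 mm from the closed end; axes as the rail's. Here posts are set down or lifted off. The apron spans rail x 105 to 174 mm; its 12 mm high guides flare from 34 mm apart at x 105 to 74 mm apart at x 150 mm, then run straight to x 171 mm
- tray: fixed shallow black parts tray, 160 mm (x) by 96 mm (y), walls 3 mm thick with the rim 16 mm and the rubber floor 7 mm above the bench. Origin: centre of the underside; x along its length. Two posts stand well 35 mm either side of the centre along x
- seat (a point): centre of the floor of the nest's empty round seat, 6 mm above the bench: 36 mm diameter, 4 mm deep, 3 mm chamfer, in a fixed plate 124 x 124 x 10 mm whose centre lies 40 mm toward -x and 40 mm toward +y of it. Fixed brass posts (tops 66 mm above bench) stand 80 mm off toward -x, toward +y and at the far corner; 24 mm high pins midway along the plate's +x and +y edges
- vial_mid (a point): middle of a small standing vial with a yellow cap, 22 mm diameter, 46 mm tall: leave alone
- tape_mid (a point): middle of a roll of tape lying flat, 69 mm diameter, 19 mm high: leave alone
- micrometer_mid (a point): middle of a loose micrometer head lying flat, 100 x 19 mm: leave alone

How it is judged (in metres and radians):
On the way, in this order (a step that is already met when the one before it is completed fails the run):
1. the red and the blue post both stand upright in the black tray (x of red_grip in the frame of tray between -0.07 and 0.07 m and y of red_grip in the frame of tray between -0.038 and 0.038 m and z of red_grip in the frame of tray between 0.04 and 0.052 m and angle between each of red_grip, blue_grip's own z axis and vertical below 0.12 rad and x of blue_grip in the frame of tray between -0.07 and 0.07 m and y of blue_grip in the frame of tray between -0.038 and 0.038 m and z of blue_grip in the frame of tray between 0.04 and 0.052 m), for 0.2 s.
2. the brass post stands in the nest's empty seat (horizontal distance between brass_grip and seat below 0.006 m and z of brass_grip in the frame of seat between 0.035 and 0.0412 m and angle between brass_grip's own z axis and vertical below 0.08 rad), for 0.2 s.
At the end, for the whole second after the job is handed in: Brass post upright on the floor of the nest's seat, within 6 mm of its centre; red and blue posts upright in the rail under its lips in their former order, the deeper one's axis at most 23 mm and the other's at most 58 mm from the closed end (each 20 to 48 mm deeper than at the start) (all of step 2 and x of red_grip in the frame of rail between 0.005 and 0.058 m and y of red_grip in the frame of rail between -0.005 and 0.005 m and z of red_grip in the frame of rail between 0.037 and 0.046 m and angle between each of red_grip, blue_grip's own z axis and vertical below 0.12 rad and distance of red_grip from where it was at the start of the episode between 0.02 and 0.048 m and x of blue_grip in the frame of rail between 0.005 and 0.058 m and y of blue_grip in the frame of rail between -0.005 and 0.005 m and z of blue_grip in the frame of rail between 0.037 and 0.046 m and distance of blue_grip from where it was at the start of the episode between 0.02 and 0.048 m and x of any of red_grip, blue_grip in the frame of rail below 0.023 m); the robot touches nothing.
It fails at once if the yellow-capped vial was moved by more than 30 mm (distance of vial_mid from where it was at the start of the episode above 0.03 m).
It fails at once if the tape roll was moved by more than 30 mm (distance of tape_mid from where it was at the start of the episode above 0.03 m).
It fails at once if the loose micrometer was moved by more than 30 mm (distance of micrometer_mid from where it was at the start of the episode above 0.03 m).
It also fails if it takes over 96 s, if anything falls off the work surface, if the arm or the gripper's body presses on something with over 40 N, if the wrist force passes 120 N, or if a joint passes its speed limit or range.

ROBOT

A 6-joint arm with a two-finger parallel gripper is mounted at the origin on a cart in front of the work surface, level with it; the furniture and walls round the work are solid. World frame = base frame: x ahead of the robot, y to its left, z up, the work surface at z = 0. Lengths are in mm, angles in degrees, forces in N, time in s.
With the tool pointing down it reaches from about 300 to 850 mm from the base axis. Payload 4.2 kg.
Tool frame: the origin (TCP) lies midway between the tips of the shut fingers; the grasp point (between the pads) lies 19 mm behind it; z points along the fingers, y is the line along which they close (so a half turn about z gives the same grasp; the last joint's range is limited). The gripper opens to 91 mm and grips with 3 to 60 N. Pads are 32 mm wide; open, the fingers measure 118 mm over their backs; the gripper's body (76 mm by 178 mm) begins 60 mm behind the grasp point.
Start: joints at [74.714, 18.312, 89.639, -0, 72.044, -1.146], TCP at [140.475, 557.593, 213.976] pointing down, gripper open.
Joint ranges: [-177.97, 177.97], [-48.28, 115.42], [12.27, 149.76], [-77.06, 257.06], [2.81, 150.46], [-146.56, 146.56]. Speed limits (degrees/s): [147.25, 147.25, 180, 180, 180, 180].

INTERFACE

Orientations are given as a 3x3 rotation matrix whose columns are the frame's x, y, z axes.
In Python, from cell import manip gives the robot as it stands. The module is installed in compiled form; this text tells all that it offers.
- The arm moves only by the tool servo_tool, never from a script. Its argument "motion" is a list of rows, each a list of 6 numbers: the shift along the tool's x, y, z in units of 1 m (1.0 is 1 m), then the turn, a rotation vector about the tool's x, y, z in units of 90 degrees (1.0 is 90 degrees). A call has exactly 8 rows; each row is the pose to reach, as a shift and turn from the pose commanded when the call began, along the tool's axes at that moment; what a row does not reach only later rows make up. A row lasts 1/12 s, in which the tool goes at most 41.7 mm and 7.16 degrees, less where a joint would pass 70% of its speed; a pose out of reach is approached as far as the arm can. A call with a number of a shift or a turn outside -1 to 1 is refused whole. A call with a gripper value outside its range is refused whole. "grip" is the closure, from 0 (fully open) to 1 (shut), set as the call begins (left out, the last holds). The fingers move at their own pace and stop on an object; the grip force is fixed at half the most. Time passes only in rows, so rows that repeat a pose let the fingers close, or fill a call up. It gives the time, the measured TCP pose, the force, the opening and the grip force at its end, in the units of the state.
- manip.get_obs(): the state, without advancing time (a new reading comes with each control period).
- manip.snapshot(name): name is "scene" or "top"; returns a dict with "frame" (384x512x3 uint8, red, green, blue), "intrinsics" (3x3 intrinsics, pixels), "k1" (the pictures are not rectified: a ray, as slopes to the right and down, at radius r is drawn at 1 + k1 r^2 times it, then the intrinsics apply), "rvec" (rotation vector, rad) and "tvec" (3), from world to camera coordinates, as OpenCV has them. Camera axes: x right, y down, z forward; pixel columns grow to the right and rows downward; lengths in mm; the calibration is good to about 2 mm. A picture is of the moment at which its call begins. There is no depth.
- manip.close_job(): hands the job in; it is judged then, once.
The state is a dict: "time": time; "joint_positions": joint angles; "qvel": joint speeds; "tau": joint torques, N m; "eef_pos": TCP position; "tool_rot": TCP orientation; "wrist_force": force on the tool from outside, world axes, zero at the start; "wrist_torque": the same for the moment, N m; "opening": finger opening in mm; "grasp_force": force on a finger pad.
Only numpy, scipy, OpenCV 4.12 (cv2) and the standard library are available. Lean on these libraries where they do the work, as an engineer would, in place of code of your own. Each camera call takes 0.05 s, during which the arm holds its last target. There are 200 camera calls.

## Working session

There is one attempt and no reset: what is moved stays moved. The work goes in short steps, Python scripts to look and compute and a tool call to move; the robot and the scene stay as the last step left them, time stands still between calls to the robot, and variables do not carry over. Pictures are saved under pics/ and viewed, at most 14 in all, crops included, and the job is handed in when it is done.

Besides the shell and the picture viewer there is one more tool, called after "Emit:" as name(argument=value, ...), one argument or row to a line, values as JSON. servo_tool: Moves the arm, as the interface text tells. Shifts and turns lie within -1 to 1; 1 stands for 1 m of shift or 90 degrees of turn. Its arguments: {"type":"object","properties":{"motion":{"type":"array"},"grip":{"type":"number"}},"required":["motion"]}

```bash
mkdir -p pics; cat > h.py <<'E'
import numpy as np, cv2
from cell import manip
def snap(n):
    s=manip.snapshot(n); s['K']=np.array(s['intrinsics'],float); s['R']=cv2.Rodrigues(np.array(s['rvec'],float))[0]; s['t']=np.array(s['tvec'],float).ravel(); return s
def save(s,f,crop=None,sc=1):
    im=s['frame'][:,:,::-1]
    if crop: im=im[crop[1]:crop[3],crop[0]:crop[2]]
    cv2.imwrite('pics/'+f,cv2.resize(im,None,fx=sc,fy=sc,interpolation=cv2.INTER_CUBIC))
def ray(s,uv):
    d=(np.array(uv,float)-s['K'][:2,2])/[s['K'][0,0],s['K'][1,1]]
    p=d.copy()
    for _ in range(20): p=d/(1+s['k1']*(p@p))
    return -s['R'].T@s['t'], s['R'].T@np.array([p[0],p[1],1])
def onz(s,uv,z):
    o,d=ray(s,uv); return o+d*(z-o[2])/d[2]
def proj(s,P):
    c=s['R']@np.array(P,float)+s['t']; p=c[:2]/c[2]; p=p*(1+s['k1']*(p@p))
    return p*[s['K'][0,0],s['K'][1,1]]+s['K'][:2,2]
def tri(s1,a,s2,b):
    o1,d1=ray(s1,a);o2,d2=ray(s2,b)
    x=np.linalg.lstsq(np.c_[d1,-d2],o2-o1,rcond=None)[0]
    p,q=o1+d1*x[0],o2+d2*x[1]; return (p+q)/2,np.linalg.norm(p-q)
E
python3 - <<'E'
from h import *
a=snap('scene');b=snap('top');save(a,'s0.png',sc=1.55);save(b,'t0.png',sc=1.55)
for s in(a,b):print(s['K'],s['k1'],-s['R'].T@s['t'],s['R'])
o=manip.get_obs();print(o)
E
```

```text
[[374.97719254   0.         254.74435721]
 [  0.         374.97719254 190.82364591]
 [  0.           0.           1.        ]] 0.02625372244963838 [  2.69541349 155.03354446 524.13668948] [[-0.5253192  -0.8508599  -0.00878477]
 [-0.45547337  0.28989881 -0.84172602]
 [ 0.71873761 -0.43817361 -0.53983343]]
[[459.57534872   0.         251.52543851]
 [  0.         459.57534872 189.01287601]
 [  0.           0.           1.        ]] -0.09608685786516054 [ 526.61653136 -228.55867746 1164.43754479] [[ 0.0050202  -0.99995913  0.00751969]
 [-0.99658228 -0.005623   -0.0824144 ]
 [ 0.08245332 -0.00708025 -0.99656978]]
{'time': 0.1, 'joint_positions': array([ 7.47139450e+01,  1.83481629e+01,  8.96988995e+01, -4.19226296e-04,
        7.20447893e+01, -1.14149938e+00]), 'qvel': array([ 0.01367639, -0.19427911, -0.12475225,  0.10379492, -0.00499735,
       -0.04531594]), 'tau': array([-6.17203350e-04, -4.13331163e+01, -2.32508361e+01,  7.28325779e-02,
        4.20570828e-02, -4.21920060e-05]), 'eef_pos': array([140.3515164 , 557.14127801, 213.20600965]), 'tool_rot': array([[-9.69682824e-01,  2.44366626e-01, -4.15927657e-04],
       [ 2.44366979e-01,  9.69681588e-01, -1.54823243e-03],
       [ 2.49810567e-05, -1.60293338e-03, -9.99998715e-01]]), 'wrist_force': array([ 0.86544316, -0.88654752,  0.15889606]), 'wrist_torque': array([-0.02997937, -0.03511527,  0.02688601]), 'grasp_force': 0.0, 'opening': 91.51599245874948}
```

View pics/s0.png

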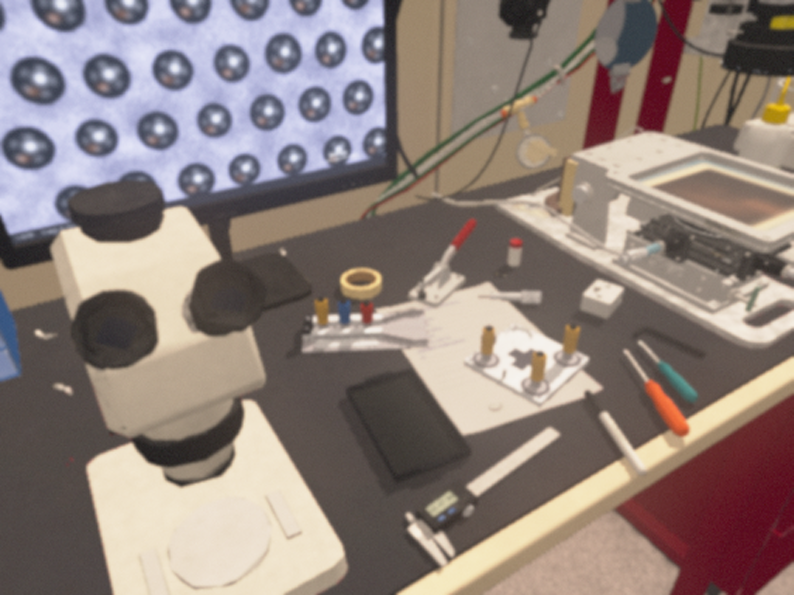

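View pics/t0.png

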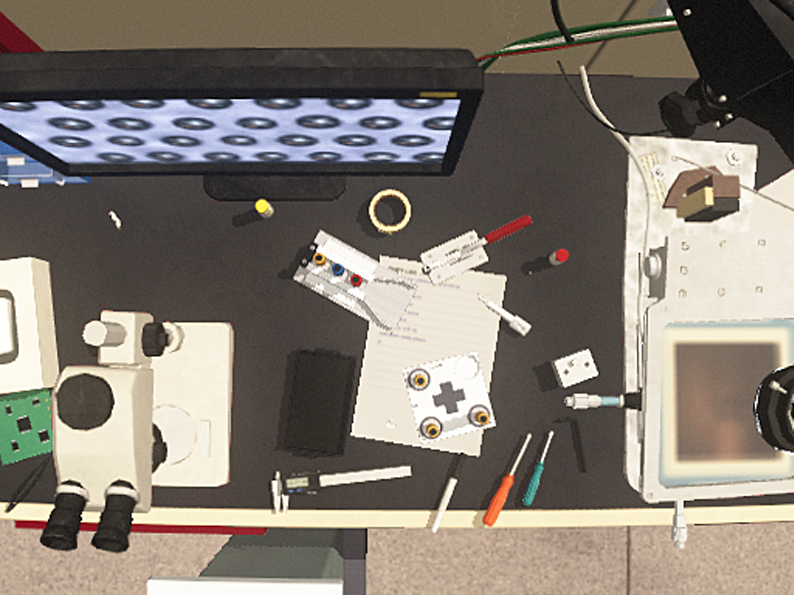

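The scene view (blurred) shows the posts in the rail at about (320–367, 312), the nest at (525, 362), and the tray at (405, 425). In the top view, enlarged 1.55x, brass, blue and red are at (319,259), (338,269) and (356,281). The mouth points lower right, the tray is at (320,400), and the nest is at (450,398) with its empty seat near (467,366). The microscope stands at (140,430).

```bash
python3 - <<'E'
from h import *
a=snap('scene');b=snap('top')
im=b['frame'][:,:,::-1]
c1=cv2.resize(im[145:215,185:285],None,fx=6,fy=6,interpolation=cv2.INTER_CUBIC)[:,:600]
c2=cv2.resize(im[220:295,250:330],None,fx=5,fy=5,interpolation=cv2.INTER_CUBIC)
cv2.imwrite('pics/t1.png',cv2.resize(np.vstack([c1,np.zeros((2,600,3),np.uint8)]),None,fx=1.3,fy=1.3))
cv2.imwrite('pics/t2.png',cv2.resize(im[215:300,175:330],None,fx=5,fy=5,interpolation=cv2.INTER_CUBIC))
def blobs(s,lo,hi,roi,mn=4):
    hsv=cv2.cvtColor(s['frame'],cv2.COLOR_RGB2HSV); m=cv2.inRange(hsv,lo,hi)
    x0,y0,x1,y1=roi; k=np.zeros_like(m);k[y0:y1,x0:x1]=m[y0:y1,x0:x1]
    n,l,st,c=cv2.connectedComponentsWithStats(k)
    return [(c[i].round(1).tolist(),st[i].tolist()) for i in range(1,n) if st[i,4]>=mn]
for nm,lo,hi in(('brass',(8,110,60),(25,255,255)),('blue',(95,110,50),(125,255,255)),('red',(0,140,60),(6,255,255)),('red2',(172,140,60),(180,255,255))):
    print(nm,'S',blobs(a,lo,hi,(185,180,400,265),8),'T',blobs(b,lo,hi,(185,150,330,300),5))
E
```

```text
brass S [([225.6, 180.5], [223, 180, 8, 3, 13]), ([207.4, 199.5], [203, 192, 9, 17, 115]), ([368.0, 218.0], [364, 210, 10, 18, 126]), ([314.2, 219.5], [312, 212, 6, 16, 82]), ([346.7, 236.1], [344, 228, 8, 17, 101])] T [([205.9, 166.8], [202, 163, 9, 9, 47]), ([270.6, 245.0], [267, 242, 8, 7, 33]), ([310.6, 269.0], [307, 265, 9, 9, 44]), ([278.6, 277.0], [275, 274, 8, 8, 39])]
blue S [] T [([217.8, 173.8], [214, 170, 8, 8, 28])]
red S [([236.3, 200.8], [233, 196, 7, 11, 49])] T [([319.2, 152.1], [313, 150, 14, 7, 58]), ([229.3, 180.2], [226, 177, 8, 7, 31])]
red2 S [] T []
```

View pics/t1.png

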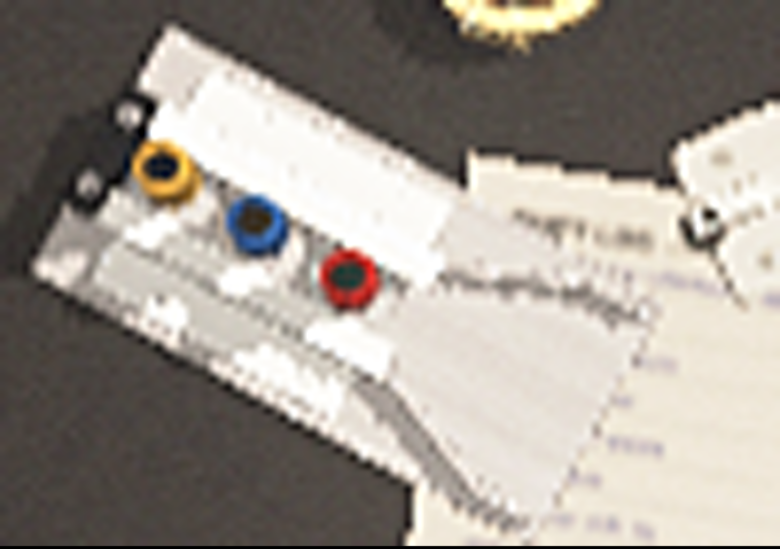

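View pics/t2.png

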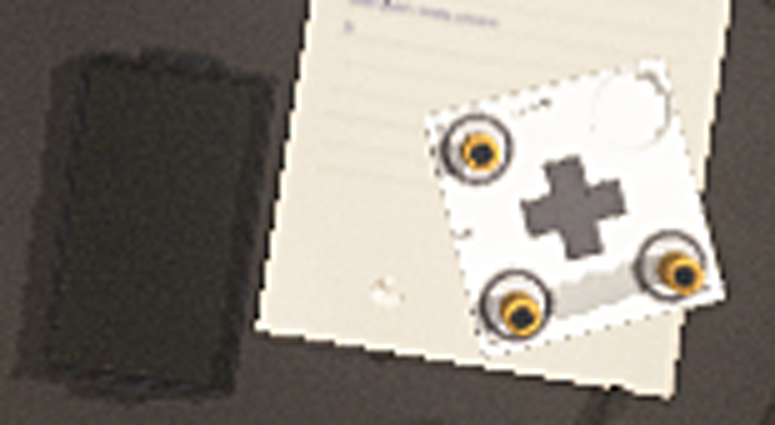

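The crops show the three posts in the rail, with tips at about (161,166), (257,221) and (348,276) in t1. The empty seat ring is at (630,110) in t2, and the tray corners are roughly (55,60), (272,75), (237,398) and (20,378).

```bash
python3 - <<'E'
from h import *
a=snap('scene');b=snap('top')
T1=lambda u,v:(u/7.8+185,v/7.8+145); T2=lambda u,v:(u/5+175,v/5+215)
r=lambda p:np.round(p,1).tolist()
pz={}
for n,t,s,z in(('brass',T1(161,166),(207.4,192),63),('red',T1(348,276),(236.5,195),53),('nA',T2(482,153),(314.5,211),66),('nB',T2(522,316),(346.7,227.5),66),('nC',T2(684,274),(368.,209.5),66)):
    p,e=tri(a,s,b,t); pz[n]=onz(b,t,z); print(n,'tri',r(p),round(e,1),'top@z',r(pz[n]), 'scene pred',r(proj(a,pz[n])))
pz['blue']=onz(b,T1(257,221),58);print('blue',r(pz['blue']))
d=pz['red']-pz['brass'];d[2]=0;print('spacing',np.linalg.norm(d),np.linalg.norm((pz['blue']-pz['brass'])[:2]),'dir deg',np.degrees(np.arctan2(d[1],d[0])))
u=d/np.linalg.norm(d);o=pz['brass']-17*u
c=(pz['brass']+pz['blue']+pz['red'])/3; o=c-50*u;print('rail origin',r(o),'apron',r(o+143*u))
print('seat direct',r(onz(b,T2(630,110),10)),'from posts',r(pz['nA']+pz['nC']-pz['nB']),'sides',np.linalg.norm(pz['nA']-pz['nB']),np.linalg.norm(pz['nC']-pz['nB']))
q=pz['nA']-pz['nB'];print('A-B deg',np.degrees(np.arctan2(q[1],q[0])))
t=[onz(b,T2(*k),16) for k in((55,60),(272,75),(237,398),(20,378))]
print('tray',[r(k) for k in t],'c',r(np.mean(t,0)))
for n,k,z in(('vial',(263,208),46),('tape',(390,211),19),('mic',(505,315),10),('mictip',(480,296),10),('clampA',(430,280),20),('clampB',(530,220),30),('scopeR',(232,325),30),('monitorfoot',(345,180),20),('monitor low',(445,172),60),('scope head R',(150,370),300),('redcap',(561,256),40)):
    print(n,r(onz(b,np.array(k)/1.55,z)))
E
```

```text
brass tri [672.0, -125.9, 62.1] 1.6 top@z [672.2, -125.3, 63.0] scene pred [206.7, 191.7]
red tri [639.2, -183.4, 51.8] 0.8 top@z [639.3, -183.1, 53.0] scene pred [236.2, 194.6]
nA tri [482.8, -284.2, 62.8] 0.7 top@z [482.7, -284.3, 66.0] scene pred [314.8, 209.8]
nB tri [405.9, -303.1, 62.3] 1.8 top@z [405.7, -303.5, 66.0] scene pred [347.6, 226.0]
nC tri [425.7, -380.6, 64.3] 0.8 top@z [425.6, -380.6, 66.0] scene pred [368.4, 208.9]
blue [655.8, -154.9, 58.0]
spacing 66.55130363232229 33.8585568845403 dir deg -119.63558290075224
rail origin [680.5, -111.0, 58.0] apron [609.8, -235.2, 58.0]
seat direct [502.1, -361.4, 10.0] from posts [502.6, -361.4, 66.0] sides 79.35376559319421 79.63004976629705
A-B deg 13.999444926016059
tray [[525.6, -73.8, 16.0], [518.9, -182.1, 16.0], [359.2, -166.0, 16.0], [368.1, -58.3, 16.0]] c [443.0, -120.1, 16.0]
vial [754.1, -33.3, 46.0]
tape [755.5, -236.2, 19.0]
mic [587.2, -424.4, 10.0]
mictip [618.0, -383.7, 10.0]
clampA [642.7, -301.4, 20.0]
clampB [740.5, -463.3, 30.0]
scopeR [567.7, 15.3, 30.0]
monitorfoot [806.5, -162.3, 20.0]
monitor low [810.8, -322.8, 60.0]
scope head R [502.3, 57.2, 300.0]
redcap [680.7, -510.6, 40.0]
```

```bash
python3 - <<'E'
from h import *
a=snap('scene');b=snap('top')
r=lambda p:np.round(p,1).tolist()
for n,s,t in(('cap',(115,205),(85,400)),('eyeR-end',(118,330),(65,535)),('eyeL-end',(228,298),(110,535)),('trunk/headback',(190,215),(150,370)),('baseR',(345,550),(152,512)),('knob',(228,298),(155,335))):
    p,e=tri(a,np.array(s)/1.55,b,np.array(t)/1.55);print(n,r(p),round(e,1))
for z in(100,200,250,300,350):print(z,'eyes end',r(onz(b,np.array((65,548))/1.55,z)),'head top',r(onz(b,np.array((100,365))/1.55,z)),'knob',r(onz(b,np.array((105,315))/1.55,z)))
E
```

```text
cap [467.8, 120.3, 342.8] 1.4
eyeR-end [308.6, 147.3, 333.0] 3.9
eyeL-end [309.8, 88.5, 333.7] 3.9
trunk/headback [503.4, 58.8, 305.0] 6.6
baseR [273.1, 77.4, 127.4] 70.0
knob [537.6, 59.4, 203.8] 49.1
100 eyes end [227.6, 249.9, 100.0] head top [503.2, 200.6, 100.0] knob [578.8, 195.3, 100.0]
200 eyes end [255.7, 204.9, 200.0] head top [505.4, 160.3, 200.0] knob [573.9, 155.5, 200.0]
250 eyes end [269.7, 182.4, 250.0] head top [506.5, 140.1, 250.0] knob [571.4, 135.6, 250.0]
300 eyes end [283.8, 160.0, 300.0] head top [507.6, 120.0, 300.0] knob [569.0, 115.7, 300.0]
350 eyes end [297.8, 137.5, 350.0] head top [508.7, 99.8, 350.0] knob [566.5, 95.8, 350.0]
```

```bash
cat > plan.py <<'E'
import sys,json
from h import *
from scipy.spatial.transform import Rotation as Ro
U=np.array([-.4945,-.8692,0]); O=np.array([680.5,-111,0])
rail=lambda x,z:[*(O+U*x)[:2],z]
def plan(targets,smooth=True,yaw=-29.64):
    """targets: xyz or (x,y,z,yaw) per call; prints rows per call"""
    o=manip.get_obs(); p=np.array(o['eef_pos']); y=o['tool_rot'][:,1]; w=np.degrees(np.arctan2(y[1],y[0]))
    print('at',p.round(1),'yaw',w.round(2),'F',o['wrist_force'].round(1),'open',round(o['opening'],1),'gf',round(o['grasp_force'],1),'t',round(o['time'],2),'q',o['joint_positions'].round(0))
    for T in targets:
        T=np.array(T,float); tw=T[3] if len(T)>3 else yaw
        Y=np.array([np.cos(np.radians(w)),np.sin(np.radians(w)),0]);Z=np.array([0,0,-1.]);X=np.cross(Y,Z)
        d=T[:3]-p; s=np.array([X@d,Y@d,Z@d])/1000; th=-((tw-w+180)%360-180)/90
        f=np.arange(1,9)/8
        if smooth:f=f*f*(3-2*f)
        R=[[*(s*k).round(3).tolist(),0,0,round(th*k,3)] for k in f]
        print(json.dumps(R)); 
        p=p+1000*(X*R[-1][0]+Y*R[-1][1]+Z*R[-1][2]); w=w-90*R[-1][5]
E
python3 - <<'E'
from plan import *
plan([[140,557,440,60],[310,270,440,30],[470,-10,440,0],rail(83,250)],smooth=False)
E
```

```text
at [140.5 557.5 213.9] yaw 75.86 F [ 0.5 -0.1 -0.2] open 90.9 gf 0.0 t 0.4 q [75. 18. 90. -0. 72. -1.]
[[0.0, -0.0, -0.028, 0, 0, 0.022], [0.0, -0.0, -0.057, 0, 0, 0.044], [0.0, -0.0, -0.085, 0, 0, 0.066], [0.0, -0.0, -0.113, 0, 0, 0.088], [0.0, -0.0, -0.141, 0, 0, 0.11], [0.0, -0.0, -0.17, 0, 0, 0.132], [0.0, -0.001, -0.198, 0, 0, 0.154], [0.0, -0.001, -0.226, 0, 0, 0.176]]
[[-0.036, -0.02, -0.0, 0, 0, 0.042], [-0.073, -0.041, -0.0, 0, 0, 0.083], [-0.109, -0.061, -0.0, 0, 0, 0.125], [-0.145, -0.082, -0.0, 0, 0, 0.167], [-0.181, -0.102, -0.0, 0, 0, 0.208], [-0.218, -0.123, -0.0, 0, 0, 0.25], [-0.254, -0.143, -0.0, 0, 0, 0.292], [-0.29, -0.163, -0.0, 0, 0, 0.334]]
[[-0.04, -0.0, -0.0, 0, 0, 0.042], [-0.081, -0.0, -0.0, 0, 0, 0.083], [-0.121, -0.001, -0.0, 0, 0, 0.125], [-0.161, -0.001, -0.0, 0, 0, 0.166], [-0.202, -0.001, -0.0, 0, 0, 0.208], [-0.242, -0.001, -0.0, 0, 0, 0.25], [-0.283, -0.001, -0.0, 0, 0, 0.291], [-0.323, -0.001, -0.0, 0, 0, 0.333]]
[[-0.022, 0.021, 0.024, 0, 0, 0.041], [-0.043, 0.042, 0.047, 0, 0, 0.082], [-0.065, 0.063, 0.071, 0, 0, 0.123], [-0.087, 0.085, 0.095, 0, 0, 0.165], [-0.108, 0.106, 0.119, 0, 0, 0.206], [-0.13, 0.127, 0.142, 0, 0, 0.247], [-0.152, 0.148, 0.166, 0, 0, 0.288], [-0.173, 0.169, 0.19, 0, 0, 0.329]]
```

Emit:
servo_tool(
  motion=[
    [0, 0, -0.028, 0, 0, 0.022],
    [0, 0, -0.057, 0, 0, 0.044],
    [0, 0, -0.085, 0, 0, 0.066],
    [0, 0, -0.113, 0, 0, 0.088],
    [0, 0, -0.141, 0, 0, 0.11],
    [0, 0, -0.17, 0, 0, 0.132],
    [0, 0, -0.198, 0, 0, 0.154],
    [0, 0, -0.226, 0, 0, 0.176],
  ],
  grip=0.56,
)

```text
time: 1.07
eef_pos: [140.4, 557.3, 441.6]
tool_rot: [[-0.865, 0.501, 0.0], [0.501, 0.865, 0.001], [0.0, 0.001, -1.0]]
wrist_force: [0.4, 0.7, -0.4]
opening: 41.6
grasp_force: 0.0
```

Emit:
servo_tool(
  motion=[
    [-0.036, -0.02, 0, 0, 0, 0.042],
    [-0.073, -0.041, 0, 0, 0, 0.083],
    [-0.109, -0.061, 0, 0, 0, 0.125],
    [-0.145, -0.082, 0, 0, 0, 0.167],
    [-0.181, -0.102, 0, 0, 0, 0.208],
    [-0.218, -0.123, 0, 0, 0, 0.25],
    [-0.254, -0.143, 0, 0, 0, 0.292],
    [-0.29, -0.163, 0, 0, 0, 0.334],
  ],
)

```text
time: 1.73
eef_pos: [310.5, 269.5, 440.2]
tool_rot: [[-0.497, 0.868, 0.001], [0.868, 0.497, 0.001], [0.0, 0.001, -1.0]]
wrist_force: [0.2, 0.6, 0.5]
opening: 40.1
grasp_force: 0.0
```

Tracking is accurate.

Emit:
servo_tool(
  motion=[
    [-0.04, 0, 0, 0, 0, 0.042],
    [-0.081, 0, 0, 0, 0, 0.083],
    [-0.121, -0.001, 0, 0, 0, 0.125],
    [-0.161, -0.001, 0, 0, 0, 0.166],
    [-0.202, -0.001, 0, 0, 0, 0.208],
    [-0.242, -0.001, 0, 0, 0, 0.25],
    [-0.283, -0.001, 0, 0, 0, 0.291],
    [-0.323, -0.001, 0, 0, 0, 0.333],
  ],
)

```text
time: 2.4
eef_pos: [471.1, -11.0, 440.2]
tool_rot: [[0.004, 1.0, 0.001], [1.0, -0.004, 0.0], [0.0, 0.001, -1.0]]
wrist_force: [0.6, 0.6, 0.0]
opening: 40.3
grasp_force: 0.0
```

Emit:
servo_tool(
  motion=[
    [-0.022, 0.021, 0.024, 0, 0, 0.041],
    [-0.043, 0.042, 0.047, 0, 0, 0.082],
    [-0.065, 0.063, 0.071, 0, 0, 0.123],
    [-0.087, 0.085, 0.095, 0, 0, 0.165],
    [-0.108, 0.106, 0.119, 0, 0, 0.206],
    [-0.13, 0.127, 0.142, 0, 0, 0.247],
    [-0.152, 0.148, 0.166, 0, 0, 0.288],
    [-0.173, 0.169, 0.19, 0, 0, 0.329],
  ],
)

```text
time: 3.07
eef_pos: [640.4, -183.2, 248.7]
tool_rot: [[0.497, 0.868, 0.0], [0.868, -0.497, 0.0], [0.0, 0.0, -1.0]]
wrist_force: [0.4, 1.2, 0.6]
opening: 40.2
grasp_force: 0.0
```

```bash
python3 - <<'E'
from plan import *
plan([rail(85,110),rail(85,25)])
E
```

```text
at [ 640.4 -183.2  248.7] yaw -29.82 F [0.4 1.2 0.6] open 40.2 gf 0.0 t 3.07 q [-17.  26.  73.   0.  81.  13.]
[[-0.0, -0.0, 0.006, 0, 0, -0.0], [-0.0, -0.0, 0.022, 0, 0, -0.0], [-0.001, -0.0, 0.044, 0, 0, -0.001], [-0.001, -0.0, 0.069, 0, 0, -0.001], [-0.002, -0.001, 0.095, 0, 0, -0.001], [-0.002, -0.001, 0.117, 0, 0, -0.002], [-0.002, -0.001, 0.133, 0, 0, -0.002], [-0.002, -0.001, 0.139, 0, 0, -0.002]]
[[-0.0, 0.0, 0.004, 0, 0, -0.0], [-0.0, 0.0, 0.013, 0, 0, -0.0], [-0.0, 0.0, 0.027, 0, 0, -0.0], [-0.0, 0.0, 0.042, 0, 0, -0.0], [-0.0, 0.0, 0.058, 0, 0, -0.0], [-0.0, 0.0, 0.071, 0, 0, -0.0], [-0.0, 0.0, 0.081, 0, 0, -0.0], [-0.0, 0.0, 0.085, 0, 0, -0.0]]
```

Emit:
servo_tool(
  motion=[
    [0, 0, 0.006, 0, 0, 0],
    [0, 0, 0.022, 0, 0, 0],
    [-0.001, 0, 0.044, 0, 0, -0.001],
    [-0.001, 0, 0.069, 0, 0, -0.001],
    [-0.002, -0.001, 0.095, 0, 0, -0.001],
    [-0.002, -0.001, 0.117, 0, 0, -0.002],
    [-0.002, -0.001, 0.133, 0, 0, -0.002],
    [-0.002, -0.001, 0.139, 0, 0, -0.002],
  ],
)

```text
time: 3.73
eef_pos: [635.9, -182.3, 108.2]
tool_rot: [[0.491, 0.871, -0.005], [0.871, -0.491, 0.002], [-0.001, -0.005, -1.0]]
wrist_force: [-0.9, -0.3, 0.5]
opening: 40.1
grasp_force: 0.0
```

Emit:
servo_tool(
  motion=[
    [0, 0, 0.004, 0, 0, 0],
    [0, 0, 0.013, 0, 0, 0],
    [0, 0, 0.027, 0, 0, 0],
    [0, 0, 0.042, 0, 0, 0],
    [0, 0, 0.058, 0, 0, 0],
    [0, 0, 0.071, 0, 0, 0],
    [0, 0, 0.081, 0, 0, 0],
    [0, 0, 0.085, 0, 0, 0],
  ],
)

```text
time: 4.4
eef_pos: [637.5, -183.0, 25.0]
tool_rot: [[0.491, 0.871, -0.001], [0.871, -0.491, 0.0], [-0.0, -0.001, -1.0]]
wrist_force: [0.2, -0.3, -0.0]
opening: 40.1
grasp_force: 0.0
```

Emit:
servo_tool(
  motion=[
    [0, 0, 0, 0, 0, 0],
    [0, 0, 0, 0, 0, 0],
    [0, 0, 0, 0, 0, 0],
    [0, 0, 0, 0, 0, 0],
    [0, 0, 0, 0, 0, 0],
    [0, 0, 0, 0, 0, 0],
    [0, 0, 0, 0, 0, 0],
    [0, 0, 0, 0, 0, 0],
  ],
  grip=1,
)

```text
time: 5.07
eef_pos: [638.4, -183.3, 27.0]
tool_rot: [[0.492, 0.871, 0.002], [0.871, -0.492, -0.0], [0.001, 0.002, -1.0]]
wrist_force: [-0.8, 0.1, 5.1]
opening: 17.4
grasp_force: 30.0
```

```bash
python3 - <<'E'
from plan import *
s=snap('top');save(s,'t3.png',(170,120,330,240),4.9)
plan([rail(125,25),rail(145,25)])
E
```

```text
at [ 638.4 -183.3   26.9] yaw -29.44 F [-0.8  0.8  4.8] open 16.9 gf 30.0 t 5.12 q [-17.  35.  91.   0.  54.  12.]
[[-0.002, 0.0, 0.0, 0, 0, 0.0], [-0.006, 0.0, 0.0, 0, 0, 0.0], [-0.013, 0.0, 0.001, 0, 0, 0.001], [-0.021, 0.0, 0.001, 0, 0, 0.001], [-0.028, 0.0, 0.001, 0, 0, 0.001], [-0.035, 0.001, 0.002, 0, 0, 0.002], [-0.04, 0.001, 0.002, 0, 0, 0.002], [-0.041, 0.001, 0.002, 0, 0, 0.002]]
[[-0.001, -0.0, -0.0, 0, 0, 0.0], [-0.003, -0.0, -0.0, 0, 0, 0.0], [-0.006, -0.0, -0.0, 0, 0, 0.0], [-0.01, -0.0, -0.0, 0, 0, 0.0], [-0.014, -0.0, -0.0, 0, 0, 0.0], [-0.017, -0.0, -0.0, 0, 0, 0.0], [-0.019, -0.0, -0.0, 0, 0, 0.0], [-0.02, -0.0, -0.0, 0, 0, 0.0]]
```

View pics/t3.png

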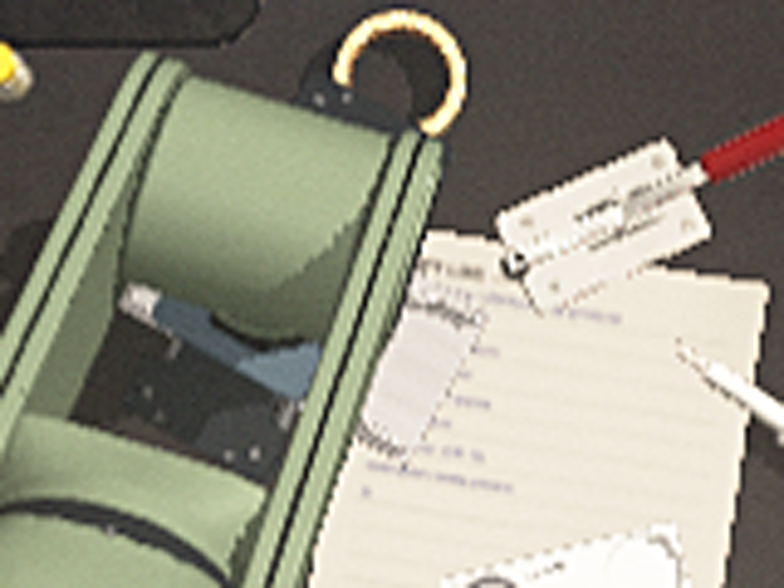

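The gripper hides the posts from the top camera. The red post is held, with the opening at 17 mm and 30 N on the pads.

Emit:
servo_tool(
  motion=[
    [-0.002, 0, 0, 0, 0, 0],
    [-0.006, 0, 0, 0, 0, 0],
    [-0.013, 0, 0, 0, 0, 0],
    [-0.021, 0, 0, 0, 0, 0],
    [-0.028, 0, 0, 0, 0, 0],
    [-0.035, 0, 0, 0, 0, 0],
    [-0.039, 0, 0, 0, 0, 0],
    [-0.041, 0, 0, 0, 0, 0],
  ],
)

```text
time: 5.78
eef_pos: [618.6, -218.8, 26.9]
tool_rot: [[0.492, 0.87, 0.003], [0.87, -0.492, 0.001], [0.002, 0.002, -1.0]]
wrist_force: [1.8, 2.9, 5.0]
opening: 17.2
grasp_force: 30.0
```

Emit:
servo_tool(
  motion=[
    [-0.002, 0, 0, 0, 0, 0],
    [-0.006, 0, 0, 0, 0, 0],
    [-0.01, 0, 0, 0, 0, 0],
    [-0.014, 0, 0, 0, 0, 0],
    [-0.017, 0, 0, 0, 0, 0],
    [-0.019, 0, 0, 0, 0, 0],
    [-0.02, 0, 0, 0, 0, 0],
    [-0.02, 0, 0, 0, 0, 0],
  ],
)

```text
time: 6.45
eef_pos: [609.0, -236.0, 27.0]
tool_rot: [[0.492, 0.87, 0.003], [0.87, -0.492, 0.001], [0.002, 0.002, -1.0]]
wrist_force: [1.7, 2.7, 5.7]
opening: 17.3
grasp_force: 30.0
```

```bash
python3 - <<'E'
from plan import *
plan([rail(143,120),[478,-124,120],[478,-124,33]])
E
```

```text
at [ 609. -236.   27.] yaw -29.48 F [1.7 2.7 5.7] open 17.3 gf 30.0 t 6.45 q [-22.  34.  92.   0.  53.   7.]
[[0.0, 0.0, -0.004, 0, 0, 0.0], [0.0, 0.0, -0.015, 0, 0, 0.0], [0.0, 0.0, -0.029, 0, 0, 0.001], [0.0, 0.0, -0.047, 0, 0, 0.001], [0.001, 0.0, -0.064, 0, 0, 0.001], [0.001, 0.0, -0.079, 0, 0, 0.001], [0.001, 0.0, -0.089, 0, 0, 0.002], [0.001, 0.0, -0.093, 0, 0, 0.002]]
[[0.001, -0.007, -0.0, 0, 0, -0.0], [0.005, -0.026, -0.0, 0, 0, -0.0], [0.01, -0.054, -0.0, 0, 0, -0.0], [0.016, -0.085, -0.0, 0, 0, -0.0], [0.022, -0.116, -0.0, 0, 0, -0.0], [0.027, -0.143, -0.0, 0, 0, -0.0], [0.03, -0.162, -0.0, 0, 0, -0.0], [0.031, -0.169, -0.0, 0, 0, -0.0]]
[[0.0, -0.0, 0.004, 0, 0, -0.0], [0.0, -0.0, 0.014, 0, 0, -0.0], [0.0, -0.0, 0.028, 0, 0, -0.0], [0.0, -0.0, 0.043, 0, 0, -0.0], [0.0, -0.0, 0.059, 0, 0, -0.0], [0.0, -0.0, 0.073, 0, 0, -0.0], [0.0, -0.0, 0.083, 0, 0, -0.0], [0.0, -0.0, 0.087, 0, 0, -0.0]]
```

Emit:
servo_tool(
  motion=[
    [0, 0, -0.004, 0, 0, 0],
    [0, 0, -0.015, 0, 0, 0],
    [0, 0, -0.029, 0, 0, 0],
    [0, 0, -0.047, 0, 0, 0],
    [0, 0, -0.064, 0, 0, 0],
    [0, 0, -0.079, 0, 0, 0],
    [0, 0, -0.089, 0, 0, 0],
    [0, 0, -0.093, 0, 0, 0],
  ],
)

```text
time: 7.12
eef_pos: [608.4, -236.6, 121.0]
tool_rot: [[0.492, 0.871, 0.002], [0.871, -0.492, -0.001], [0.0, 0.003, -1.0]]
wrist_force: [-0.9, -0.7, -1.7]
opening: 17.3
grasp_force: 30.0
```

Emit:
servo_tool(
  motion=[
    [0.001, -0.007, 0, 0, 0, 0],
    [0.005, -0.026, 0, 0, 0, 0],
    [0.01, -0.054, 0, 0, 0, 0],
    [0.016, -0.085, 0, 0, 0, 0],
    [0.022, -0.116, 0, 0, 0, 0],
    [0.027, -0.143, 0, 0, 0, 0],
    [0.03, -0.162, 0, 0, 0, 0],
    [0.031, -0.169, 0, 0, 0, 0],
  ],
)

```text
time: 7.78
eef_pos: [471.7, -124.0, 117.8]
tool_rot: [[0.491, 0.871, -0.005], [0.871, -0.491, 0.002], [-0.001, -0.005, -1.0]]
wrist_force: [0.2, -0.8, -1.6]
opening: 17.0
grasp_force: 30.0
```

Emit:
servo_tool(
  motion=[
    [0, 0, 0.004, 0, 0, 0],
    [0, 0, 0.014, 0, 0, 0],
    [0, 0, 0.028, 0, 0, 0],
    [0, 0, 0.043, 0, 0, 0],
    [0, 0, 0.059, 0, 0, 0],
    [0, 0, 0.072, 0, 0, 0],
    [0, 0, 0.082, 0, 0, 0],
    [0, 0, 0.083, 0, 0, 0],
  ],
)

```text
time: 8.45
eef_pos: [475.3, -126.6, 33.0]
tool_rot: [[0.492, 0.871, -0.004], [0.871, -0.492, 0.001], [-0.001, -0.004, -1.0]]
wrist_force: [-0.6, 0.1, -1.0]
opening: 17.1
grasp_force: 30.0
```

Emit:
servo_tool(
  motion=[
    [0, 0, 0, 0, 0, 0],
    [0, 0, 0, 0, 0, 0],
    [0, 0, 0, 0, 0, 0],
    [0, 0, 0.001, 0, 0, 0],
    [0, 0, 0.002, 0, 0, 0],
    [0, 0, 0.003, 0, 0, 0],
    [0, 0, 0.003, 0, 0, 0],
    [0, 0, 0.003, 0, 0, 0],
  ],
)

```text
time: 9.12
eef_pos: [475.8, -126.1, 33.0]
tool_rot: [[0.491, 0.871, 0.0], [0.871, -0.491, 0.0], [0.0, 0.0, -1.0]]
wrist_force: [0.1, 1.2, -1.3]
opening: 17.2
grasp_force: 30.0
```

Emit:
servo_tool(
  motion=[
    [0, 0, 0.001, 0, 0, 0],
    [0, 0, 0.001, 0, 0, 0],
    [0, 0, 0.002, 0, 0, 0],
    [0, 0, 0.002, 0, 0, 0],
    [0, 0, 0.002, 0, 0, 0],
    [0, 0, 0.002, 0, 0, 0],
    [0, 0, 0.002, 0, 0, 0],
    [0, 0, 0.002, 0, 0, 0],
  ],
)

```text
time: 9.78
eef_pos: [475.9, -126.2, 31.0]
tool_rot: [[0.492, 0.871, 0.0], [0.871, -0.492, 0.0], [0.0, 0.0, -1.0]]
wrist_force: [0.6, 0.5, 0.2]
opening: 17.0
grasp_force: 30.0
```

Emit:
servo_tool(
  motion=[
    [0, 0, 0, 0, 0, 0],
    [0, 0, 0, 0, 0, 0],
    [0, 0, 0, 0, 0, 0],
    [0, 0, 0, 0, 0, 0],
    [0, 0, 0, 0, 0, 0],
    [0, 0, 0, 0, 0, 0],
    [0, 0, 0, 0, 0, 0],
    [0, 0, 0, 0, 0, 0],
  ],
  grip=0.56,
)

```text
time: 10.45
eef_pos: [475.9, -126.2, 30.9]
tool_rot: [[0.492, 0.871, 0.0], [0.871, -0.492, 0.0], [0.0, 0.0, -1.0]]
wrist_force: [-1.1, 0.1, 0.4]
opening: 39.7
grasp_force: 0.0
```

```bash
python3 - <<'E'
from plan import *
plan([[476,-126,110],rail(54,110),rail(54,25)])
E
```

```text
at [ 475.9 -126.2   30.9] yaw -29.44 F [-1.1  0.1  0.4] open 39.7 gf 0.0 t 10.45 q [-16.  22. 114.   0.  43.  13.]
[[0.0, 0.0, -0.003, 0, 0, 0.0], [0.0, 0.0, -0.012, 0, 0, 0.0], [0.0, 0.0, -0.025, 0, 0, 0.001], [0.0, 0.0, -0.04, 0, 0, 0.001], [0.0, 0.0, -0.054, 0, 0, 0.001], [0.0, 0.0, -0.067, 0, 0, 0.002], [0.0, 0.0, -0.076, 0, 0, 0.002], [0.0, 0.0, -0.079, 0, 0, 0.002]]
[[0.003, 0.007, -0.0, 0, 0, 0.0], [0.009, 0.027, -0.0, 0, 0, 0.0], [0.019, 0.054, -0.0, 0, 0, 0.0], [0.03, 0.085, -0.0, 0, 0, 0.0], [0.041, 0.116, -0.0, 0, 0, 0.0], [0.051, 0.144, -0.0, 0, 0, 0.0], [0.058, 0.163, -0.0, 0, 0, 0.0], [0.06, 0.17, -0.0, 0, 0, 0.0]]
[[0.0, 0.0, 0.004, 0, 0, 0.0], [0.0, 0.0, 0.013, 0, 0, 0.0], [0.0, 0.0, 0.027, 0, 0, 0.0], [0.0, 0.0, 0.042, 0, 0, 0.0], [0.0, 0.0, 0.058, 0, 0, 0.0], [0.0, 0.0, 0.072, 0, 0, 0.0], [0.0, 0.0, 0.081, 0, 0, 0.0], [0.0, 0.0, 0.085, 0, 0, 0.0]]
```

Emit:
servo_tool(
  motion=[
    [0, 0, -0.003, 0, 0, 0],
    [0, 0, -0.012, 0, 0, 0],
    [0, 0, -0.025, 0, 0, 0],
    [0, 0, -0.04, 0, 0, 0],
    [0, 0, -0.054, 0, 0, 0],
    [0, 0, -0.067, 0, 0, 0],
    [0, 0, -0.076, 0, 0, 0],
    [0, 0, -0.079, 0, 0, 0],
  ],
)

```text
time: 11.12
eef_pos: [476.9, -126.5, 111.9]
tool_rot: [[0.492, 0.871, 0.003], [0.871, -0.492, -0.001], [0.001, 0.003, -1.0]]
wrist_force: [-0.0, -0.6, 0.1]
opening: 40.5
grasp_force: 0.0
```

Emit:
servo_tool(
  motion=[
    [0.003, 0.007, 0, 0, 0, 0],
    [0.009, 0.027, 0, 0, 0, 0],
    [0.019, 0.054, 0, 0, 0, 0],
    [0.03, 0.085, 0, 0, 0, 0],
    [0.041, 0.116, 0, 0, 0, 0],
    [0.051, 0.144, 0, 0, 0, 0],
    [0.058, 0.163, 0, 0, 0, 0],
    [0.06, 0.17, 0, 0, 0, 0],
  ],
)

```text
time: 11.78
eef_pos: [656.3, -157.8, 108.1]
tool_rot: [[0.491, 0.871, 0.0], [0.871, -0.491, 0.0], [0.0, 0.0, -1.0]]
wrist_force: [-0.5, -0.4, 0.2]
opening: 40.7
grasp_force: 0.0
```

Emit:
servo_tool(
  motion=[
    [0, 0, 0, 0, 0, 0],
    [0, 0, 0.013, 0, 0, 0],
    [0, 0, 0.027, 0, 0, 0],
    [0, 0, 0.042, 0, 0, 0],
    [0, 0, 0.058, 0, 0, 0],
    [0, 0, 0.072, 0, 0, 0],
    [0, 0, 0.081, 0, 0, 0],
    [0, 0, 0.083, 0, 0, 0],
  ],
)

```text
time: 12.45
eef_pos: [651.0, -156.9, 24.9]
tool_rot: [[0.492, 0.871, -0.005], [0.871, -0.492, 0.001], [-0.001, -0.005, -1.0]]
wrist_force: [-0.3, -0.9, 0.4]
opening: 39.8
grasp_force: 0.0
```

Emit:
servo_tool(
  motion=[
    [0, 0, 0, 0, 0, 0],
    [0, 0, 0, 0, 0, 0],
    [0, 0, 0, 0, 0, 0],
    [0, 0, 0, 0, 0, 0],
    [0, 0, 0, 0, 0, 0],
    [0, 0, 0, 0, 0, 0],
    [0, 0, 0, 0, 0, 0],
    [0, 0, 0, 0, 0, 0],
  ],
  grip=1,
)

```text
time: 13.12
eef_pos: [653.9, -157.6, 27.9]
tool_rot: [[0.492, 0.871, 0.001], [0.871, -0.492, -0.0], [0.0, 0.001, -1.0]]
wrist_force: [-0.9, -0.3, 5.6]
opening: 17.6
grasp_force: 30.0
```

```bash
python3 - <<'E'
from plan import *
s=snap('top');save(s,'t4.png',(170,140,330,300),3.7)
o=manip.get_obs();z=o['eef_pos'][2]
plan([rail(100,z),rail(147,z),rail(147,125),[412,-118,125],[412,-118,z+6]])
E
```

```text
at [ 653.9 -157.6   27.9] yaw -29.44 F [-0.5 -0.6  5.3] open 17.2 gf 30.0 t 13.17 q [-15.  36.  89.   0.  55.  15.]
[[-0.002, -0.0, 0.0, 0, 0, 0.0], [-0.007, -0.0, 0.0, 0, 0, 0.0], [-0.015, -0.0, 0.0, 0, 0, 0.001], [-0.023, -0.0, 0.0, 0, 0, 0.001], [-0.032, -0.0, 0.0, 0, 0, 0.002], [-0.039, -0.0, 0.0, 0, 0, 0.002], [-0.044, -0.0, 0.0, 0, 0, 0.002], [-0.046, -0.0, 0.0, 0, 0, 0.002]]
[[-0.002, -0.0, 0.0, 0, 0, 0.0], [-0.007, -0.0, 0.0, 0, 0, 0.0], [-0.015, -0.0, 0.0, 0, 0, 0.0], [-0.024, -0.0, 0.0, 0, 0, 0.0], [-0.032, -0.0, 0.0, 0, 0, 0.0], [-0.04, -0.0, 0.0, 0, 0, 0.0], [-0.045, -0.0, 0.0, 0, 0, 0.0], [-0.047, -0.0, 0.0, 0, 0, 0.0]]
[[-0.0, -0.0, -0.004, 0, 0, 0.0], [-0.0, -0.0, -0.015, 0, 0, 0.0], [-0.0, -0.0, -0.031, 0, 0, 0.0], [-0.0, -0.0, -0.049, 0, 0, 0.0], [-0.0, -0.0, -0.066, 0, 0, 0.0], [-0.0, -0.0, -0.082, 0, 0, 0.0], [-0.0, -0.0, -0.093, 0, 0, 0.0], [-0.0, -0.0, -0.097, 0, 0, 0.0]]
[[0.0, -0.01, -0.0, 0, 0, 0.0], [0.001, -0.036, -0.0, 0, 0, 0.0], [0.002, -0.073, -0.0, 0, 0, 0.0], [0.004, -0.115, -0.0, 0, 0, 0.0], [0.005, -0.157, -0.0, 0, 0, 0.0], [0.007, -0.194, -0.0, 0, 0, 0.0], [0.008, -0.22, -0.0, 0, 0, 0.0], [0.008, -0.23, -0.0, 0, 0, 0.0]]
[[-0.0, 0.0, 0.004, 0, 0, 0.0], [-0.0, 0.0, 0.014, 0, 0, 0.0], [-0.0, 0.0, 0.029, 0, 0, 0.0], [-0.0, 0.0, 0.046, 0, 0, 0.0], [-0.0, 0.0, 0.062, 0, 0, 0.0], [-0.0, 0.0, 0.077, 0, 0, 0.0], [-0.0, 0.0, 0.087, 0, 0, 0.0], [-0.0, 0.0, 0.091, 0, 0, 0.0]]
```

View pics/t4.png

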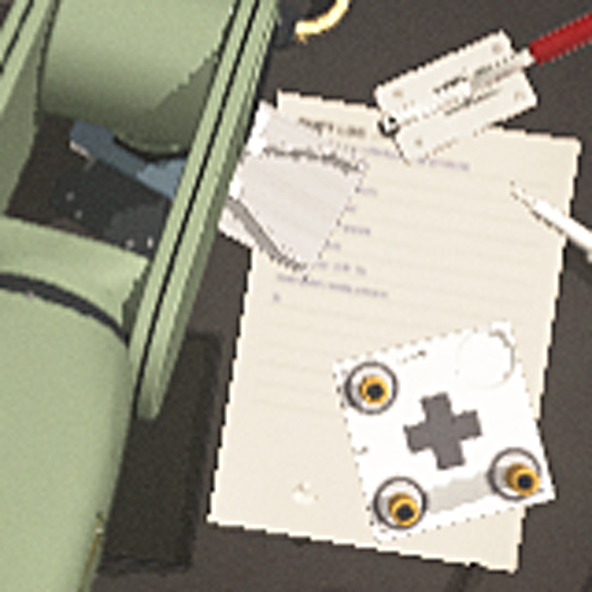

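The gripper covers the rail in this view, but the empty seat and apron are clear. Blue is gripped, with the opening at 17 mm.

Emit:
servo_tool(
  motion=[
    [-0.002, 0, 0, 0, 0, 0],
    [-0.007, 0, 0, 0, 0, 0],
    [-0.015, 0, 0, 0, 0, 0],
    [-0.023, 0, 0, 0, 0, 0],
    [-0.032, 0, 0, 0, 0, 0],
    [-0.039, 0, 0, 0, 0, 0],
    [-0.044, 0, 0, 0, 0, 0],
    [-0.046, 0, 0, 0, 0, 0],
  ],
)

```text
time: 13.83
eef_pos: [631.7, -197.9, 27.9]
tool_rot: [[0.492, 0.87, 0.003], [0.87, -0.492, 0.0], [0.002, 0.002, -1.0]]
wrist_force: [2.5, 3.5, 5.5]
opening: 17.0
grasp_force: 30.0
```

Emit:
servo_tool(
  motion=[
    [-0.002, 0, 0, 0, 0, 0],
    [-0.007, 0, 0, 0, 0, 0],
    [-0.015, 0, 0, 0, 0, 0],
    [-0.024, 0, 0, 0, 0, 0],
    [-0.032, 0, 0, 0, 0, 0],
    [-0.04, 0, 0, 0, 0, 0],
    [-0.045, 0, 0, 0, 0, 0],
    [-0.047, 0, 0, 0, 0, 0],
  ],
)

```text
time: 14.5
eef_pos: [608.5, -238.9, 28.0]
tool_rot: [[0.493, 0.87, 0.003], [0.87, -0.493, 0.0], [0.002, 0.003, -1.0]]
wrist_force: [0.8, 3.3, 5.8]
opening: 17.4
grasp_force: 30.0
```

Emit:
servo_tool(
  motion=[
    [0, 0, -0.004, 0, 0, 0],
    [0, 0, -0.015, 0, 0, 0],
    [0, 0, -0.031, 0, 0, 0],
    [0, 0, -0.049, 0, 0, 0],
    [0, 0, -0.066, 0, 0, 0],
    [0, 0, -0.082, 0, 0, 0],
    [0, 0, -0.093, 0, 0, 0],
    [0, 0, -0.097, 0, 0, 0],
  ],
)

```text
time: 15.17
eef_pos: [608.4, -238.9, 126.2]
tool_rot: [[0.491, 0.871, 0.003], [0.871, -0.491, -0.001], [0.0, 0.003, -1.0]]
wrist_force: [0.1, -1.0, -0.4]
opening: 17.5
grasp_force: 30.0
```

Emit:
servo_tool(
  motion=[
    [0, -0.01, 0, 0, 0, 0],
    [0.001, -0.036, 0, 0, 0, 0],
    [0.002, -0.073, 0, 0, 0, 0],
    [0.004, -0.114, 0, 0, 0, 0],
    [0.005, -0.155, 0, 0, 0, 0],
    [0.007, -0.194, 0, 0, 0, 0],
    [0.008, -0.22, 0, 0, 0, 0],
    [0.008, -0.23, 0, 0, 0, 0],
  ],
)

```text
time: 15.83
eef_pos: [406.5, -116.3, 123.1]
tool_rot: [[0.491, 0.871, -0.005], [0.871, -0.491, 0.002], [-0.001, -0.005, -1.0]]
wrist_force: [0.1, -0.5, -1.0]
opening: 17.2
grasp_force: 30.0
```

```bash
python3 - <<'E'
from plan import *
plan([[410,-117,125],[410,-117,34]])
E
```

```text
at [ 406.5 -116.3  123.1] yaw -29.38 F [ 0.1 -0.5 -1. ] open 17.2 gf 30.0 t 15.83 q [-18.  10. 116.   0.  54.  12.]
[[0.0, 0.0, -0.0, 0, 0, 0.0], [0.0, 0.001, -0.0, 0, 0, 0.0], [0.0, 0.001, -0.001, 0, 0, 0.001], [0.001, 0.002, -0.001, 0, 0, 0.001], [0.001, 0.002, -0.001, 0, 0, 0.002], [0.001, 0.003, -0.002, 0, 0, 0.002], [0.001, 0.003, -0.002, 0, 0, 0.003], [0.001, 0.003, -0.002, 0, 0, 0.003]]
[[0.0, 0.0, 0.004, 0, 0, -0.0], [0.0, 0.0, 0.014, 0, 0, -0.0], [0.0, 0.0, 0.029, 0, 0, -0.0], [0.0, 0.0, 0.046, 0, 0, -0.0], [0.0, 0.0, 0.062, 0, 0, -0.0], [0.0, 0.0, 0.077, 0, 0, -0.0], [0.0, 0.0, 0.087, 0, 0, -0.0], [0.0, 0.0, 0.091, 0, 0, -0.0]]
```

Emit:
servo_tool(
  motion=[
    [0, 0, 0.004, 0, 0, 0],
    [0, 0, 0.014, 0, 0, 0],
    [0, 0, 0.029, 0, 0, 0],
    [0, 0, 0.046, 0, 0, 0],
    [0, 0, 0.062, 0, 0, 0],
    [0, 0, 0.077, 0, 0, 0],
    [0, 0, 0.087, 0, 0, 0],
    [0, 0, 0.089, 0, 0, 0],
  ],
)

```text
time: 16.5
eef_pos: [412.0, -119.1, 32.9]
tool_rot: [[0.492, 0.871, -0.002], [0.871, -0.492, 0.001], [-0.001, -0.002, -1.0]]
wrist_force: [0.3, 0.7, -0.8]
opening: 17.2
grasp_force: 30.0
```

Emit:
servo_tool(
  motion=[
    [0, 0, 0, 0, 0, 0],
    [0, 0, 0.001, 0, 0, 0],
    [0, 0, 0.002, 0, 0, 0],
    [0, 0, 0.003, 0, 0, 0],
    [0, 0, 0.003, 0, 0, 0],
    [0, 0, 0.003, 0, 0, 0],
    [0, 0, 0.003, 0, 0, 0],
    [0, 0, 0.003, 0, 0, 0],
  ],
)

```text
time: 17.17
eef_pos: [411.4, -118.5, 32.1]
tool_rot: [[0.491, 0.871, 0.001], [0.871, -0.491, -0.0], [0.0, 0.0, -1.0]]
wrist_force: [0.6, 0.1, -0.5]
opening: 17.6
grasp_force: 30.0
```

Contact height reached; release and rise, then go for brass (grip offset toward the mouth).

Emit:
servo_tool(
  motion=[
    [0, 0, 0, 0, 0, 0],
    [0, 0, 0, 0, 0, 0],
    [0, 0, 0, 0, 0, 0],
    [0, 0, 0, 0, 0, 0],
    [0, 0, 0, 0, 0, 0],
    [0, 0, 0, 0, 0, 0],
    [0, 0, 0, 0, 0, 0],
    [0, 0, 0, 0, 0, 0],
  ],
  grip=0.56,
)

```text
time: 17.83
eef_pos: [411.3, -118.4, 31.9]
tool_rot: [[0.492, 0.871, -0.0], [0.871, -0.492, 0.0], [0.0, -0.0, -1.0]]
wrist_force: [-0.2, 0.0, 0.3]
opening: 40.6
grasp_force: 0.0
```

Emit:
servo_tool(
  motion=[
    [0, 0, -0.004, 0, 0, 0],
    [0, 0, -0.014, 0, 0, 0],
    [0, 0, -0.03, 0, 0, 0],
    [0, 0, -0.045, 0, 0, 0],
    [0, 0, -0.06, 0, 0, 0],
    [0, 0, -0.073, 0, 0, 0],
    [0, 0, -0.08, 0, 0, 0],
    [0, 0, -0.083, 0, 0, 0],
  ],
)

```text
time: 18.5
eef_pos: [411.9, -118.6, 116.1]
tool_rot: [[0.492, 0.871, 0.002], [0.871, -0.492, -0.001], [0.001, 0.002, -1.0]]
wrist_force: [-0.9, 0.2, -0.7]
opening: 40.2
grasp_force: 0.0
```

```bash
python3 - <<'E'
from plan import *
plan([[545,-130,115],rail(24,115),rail(24,27)])
E
```

```text
at [ 411.9 -118.6  116.1] yaw -29.44 F [-0.9  0.2 -0.7] open 40.2 gf 0.0 t 18.5 q [-18.  11. 116.   0.  53.  12.]
[[0.002, 0.005, 0.0, 0, 0, 0.0], [0.009, 0.019, 0.0, 0, 0, 0.0], [0.018, 0.038, 0.0, 0, 0, 0.001], [0.028, 0.061, 0.001, 0, 0, 0.001], [0.038, 0.083, 0.001, 0, 0, 0.002], [0.047, 0.103, 0.001, 0, 0, 0.002], [0.053, 0.116, 0.001, 0, 0, 0.002], [0.056, 0.121, 0.001, 0, 0, 0.002]]
[[0.003, 0.005, 0.0, 0, 0, 0.0], [0.009, 0.017, 0.0, 0, 0, 0.0], [0.019, 0.034, 0.0, 0, 0, 0.0], [0.03, 0.054, 0.0, 0, 0, 0.0], [0.04, 0.074, 0.0, 0, 0, 0.0], [0.05, 0.092, 0.0, 0, 0, 0.0], [0.056, 0.104, 0.0, 0, 0, 0.0], [0.059, 0.109, 0.0, 0, 0, 0.0]]
[[0.0, -0.0, 0.004, 0, 0, 0.0], [0.0, -0.0, 0.014, 0, 0, 0.0], [0.0, -0.0, 0.028, 0, 0, 0.0], [0.0, -0.0, 0.044, 0, 0, 0.0], [0.0, -0.0, 0.06, 0, 0, 0.0], [0.0, -0.0, 0.074, 0, 0, 0.0], [0.0, -0.0, 0.084, 0, 0, 0.0], [0.0, -0.0, 0.088, 0, 0, 0.0]]
```

Emit:
servo_tool(
  motion=[
    [0.002, 0.005, 0, 0, 0, 0],
    [0.009, 0.019, 0, 0, 0, 0],
    [0.018, 0.038, 0, 0, 0, 0],
    [0.028, 0.061, 0, 0, 0, 0],
    [0.038, 0.083, 0, 0, 0, 0],
    [0.047, 0.103, 0, 0, 0, 0],
    [0.053, 0.116, 0, 0, 0, 0],
    [0.056, 0.121, 0, 0, 0, 0],
  ],
)

```text
time: 19.17
eef_pos: [546.2, -129.3, 113.5]
tool_rot: [[0.491, 0.871, -0.0], [0.871, -0.491, 0.0], [0.0, -0.0, -1.0]]
wrist_force: [-0.5, -0.3, 0.7]
opening: 39.9
grasp_force: 0.0
```

Emit:
servo_tool(
  motion=[
    [0.003, 0.005, 0, 0, 0, 0],
    [0.009, 0.017, 0, 0, 0, 0],
    [0.019, 0.034, 0, 0, 0, 0],
    [0.03, 0.054, 0, 0, 0, 0],
    [0.04, 0.074, 0, 0, 0, 0],
    [0.05, 0.092, 0, 0, 0, 0],
    [0.057, 0.106, 0, 0, 0, 0],
    [0.059, 0.109, 0, 0, 0, 0],
  ],
)

```text
time: 19.83
eef_pos: [669.5, -131.3, 114.0]
tool_rot: [[0.491, 0.871, 0.0], [0.871, -0.491, 0.0], [0.0, 0.0, -1.0]]
wrist_force: [-0.6, -0.1, -0.5]
opening: 40.5
grasp_force: 0.0
```

Emit:
servo_tool(
  motion=[
    [0, 0, 0, 0, 0, 0],
    [0, 0, 0, 0, 0, 0],
    [0, 0, 0, 0, 0, 0],
    [0, 0, 0, 0, 0, 0],
    [0, 0, 0, 0, 0, 0],
    [0, 0, 0, 0, 0, 0],
    [0, 0, 0, 0, 0, 0],
    [0, 0, 0, 0, 0, 0],
  ],
)

```text
time: 20.5
eef_pos: [668.0, -131.4, 115.1]
tool_rot: [[0.492, 0.871, 0.0], [0.871, -0.492, 0.0], [0.0, 0.0, -1.0]]
wrist_force: [0.1, -0.5, -0.4]
opening: 40.3
grasp_force: 0.0
```

```bash
python3 - <<'E'
from plan import *
plan([rail(24,28)])
s=snap('scene');save(s,'s1.png',(150,130,410,320),3)
E
```

```text
at [ 668.  -131.4  115.1] yaw -29.44 F [ 0.1 -0.5 -0.4] open 40.3 gf 0.0 t 20.5 q [-12.  32.  82.   0.  66.  17.]
[[-0.0, 0.0, 0.004, 0, 0, 0.0], [-0.0, 0.0, 0.014, 0, 0, 0.0], [-0.0, 0.0, 0.028, 0, 0, 0.001], [-0.0, 0.0, 0.044, 0, 0, 0.001], [-0.0, 0.001, 0.06, 0, 0, 0.001], [-0.0, 0.001, 0.073, 0, 0, 0.002], [-0.0, 0.001, 0.083, 0, 0, 0.002], [-0.0, 0.001, 0.087, 0, 0, 0.002]]
```

View pics/s1.png

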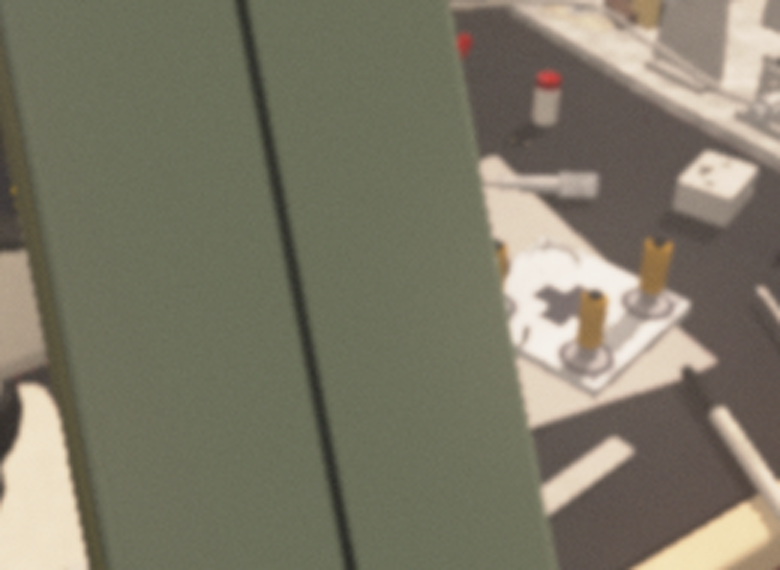

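The arm blocks the scene view of the tray, so I will check the tray from above once I am at the nest. Next I lower onto brass and grip it.

Emit:
servo_tool(
  motion=[
    [0, 0, 0.004, 0, 0, 0],
    [0, 0, 0.014, 0, 0, 0],
    [0, 0, 0.028, 0, 0, 0],
    [0, 0, 0.044, 0, 0, 0],
    [0, 0, 0.06, 0, 0, 0],
    [0, 0, 0.073, 0, 0, 0],
    [0, 0, 0.083, 0, 0, 0],
    [0, 0, 0.087, 0, 0, 0],
  ],
)

```text
time: 21.22
eef_pos: [666.8, -131.1, 25.3]
tool_rot: [[0.492, 0.871, -0.004], [0.871, -0.492, 0.001], [-0.001, -0.004, -1.0]]
wrist_force: [0.8, 0.3, -0.7]
opening: 40.2
grasp_force: 0.0
```

Emit:
servo_tool(
  motion=[
    [0, 0, 0, 0, 0, 0],
    [0, 0, 0, 0, 0, 0],
    [0, 0, 0, 0, 0, 0],
    [0, 0, 0, 0, 0, 0],
    [0, 0, 0, 0, 0, 0],
    [0, 0, 0, 0, 0, 0],
    [0, 0, 0, 0, 0, 0],
    [0, 0, 0, 0, 0, 0],
  ],
  grip=1,
)

```text
time: 21.88
eef_pos: [668.7, -131.5, 28.9]
tool_rot: [[0.492, 0.871, 0.002], [0.871, -0.492, -0.0], [0.001, 0.002, -1.0]]
wrist_force: [-0.6, -0.1, 4.8]
opening: 17.1
grasp_force: 30.0
```

```bash
python3 - <<'E'
from plan import *
o=manip.get_obs();z=o['eef_pos'][2]
plan([rail(85,z),rail(150,z),rail(150,125),[510,-359,125]])
E
```

```text
at [ 668.7 -131.5   28.9] yaw -29.44 F [-0.6 -0.1  4.8] open 17.1 gf 30.0 t 21.88 q [-12.  36.  88.   0.  56.  17.]
[[-0.003, -0.0, 0.0, 0, 0, 0.0], [-0.01, -0.0, 0.0, 0, 0, 0.0], [-0.019, -0.0, 0.0, 0, 0, 0.001], [-0.031, -0.0, 0.0, 0, 0, 0.001], [-0.042, -0.0, 0.0, 0, 0, 0.002], [-0.052, -0.0, 0.0, 0, 0, 0.002], [-0.059, -0.0, 0.0, 0, 0, 0.002], [-0.061, -0.0, 0.0, 0, 0, 0.002]]
[[-0.003, -0.0, 0.0, 0, 0, 0.0], [-0.01, -0.0, 0.0, 0, 0, 0.0], [-0.021, -0.0, 0.0, 0, 0, 0.0], [-0.033, -0.0, 0.0, 0, 0, 0.0], [-0.045, -0.0, 0.0, 0, 0, 0.0], [-0.055, -0.0, 0.0, 0, 0, 0.0], [-0.063, -0.0, 0.0, 0, 0, 0.0], [-0.065, -0.0, 0.0, 0, 0, 0.0]]
[[-0.0, -0.0, -0.004, 0, 0, 0.0], [-0.0, -0.0, -0.015, 0, 0, 0.0], [-0.0, -0.0, -0.03, 0, 0, 0.0], [-0.0, -0.0, -0.048, 0, 0, 0.0], [-0.0, -0.0, -0.066, 0, 0, 0.0], [-0.0, -0.0, -0.081, 0, 0, 0.0], [-0.0, -0.0, -0.092, 0, 0, 0.0], [-0.0, -0.0, -0.096, 0, 0, 0.0]]
[[-0.006, -0.001, -0.0, 0, 0, 0.0], [-0.023, -0.004, -0.0, 0, 0, 0.0], [-0.048, -0.008, -0.0, 0, 0, 0.0], [-0.075, -0.013, -0.0, 0, 0, 0.0], [-0.103, -0.018, -0.0, 0, 0, 0.0], [-0.127, -0.022, -0.0, 0, 0, 0.0], [-0.144, -0.025, -0.0, 0, 0, 0.0], [-0.15, -0.026, -0.0, 0, 0, 0.0]]
```

Emit:
servo_tool(
  motion=[
    [-0.003, 0, 0, 0, 0, 0],
    [-0.01, 0, 0, 0, 0, 0],
    [-0.02, 0, 0, 0, 0, 0],
    [-0.031, 0, 0, 0, 0, 0],
    [-0.042, 0, 0, 0, 0, 0],
    [-0.052, 0, 0, 0, 0, 0],
    [-0.059, 0, 0, 0, 0, 0],
    [-0.061, 0, 0, 0, 0, 0],
  ],
)

```text
time: 22.55
eef_pos: [638.4, -185.4, 28.9]
tool_rot: [[0.493, 0.87, 0.002], [0.87, -0.493, 0.0], [0.001, 0.002, -1.0]]
wrist_force: [0.7, 2.4, 5.6]
opening: 17.6
grasp_force: 30.0
```

Emit:
servo_tool(
  motion=[
    [-0.003, 0, 0, 0, 0, 0],
    [-0.01, 0, 0, 0, 0, 0],
    [-0.021, 0, 0, 0, 0, 0],
    [-0.033, 0, 0, 0, 0, 0],
    [-0.045, 0, 0, 0, 0, 0],
    [-0.055, 0, 0, 0, 0, 0],
    [-0.063, 0, 0, 0, 0, 0],
    [-0.065, 0, 0, 0, 0, 0],
  ],
)

```text
time: 23.22
eef_pos: [606.3, -242.1, 28.8]
tool_rot: [[0.493, 0.87, 0.002], [0.87, -0.493, 0.0], [0.001, 0.002, -1.0]]
wrist_force: [0.8, 2.6, 6.6]
opening: 17.3
grasp_force: 30.0
```

Emit:
servo_tool(
  motion=[
    [0, 0, -0.004, 0, 0, 0],
    [0, 0, -0.015, 0, 0, 0],
    [0, 0, -0.03, 0, 0, 0],
    [0, 0, -0.048, 0, 0, 0],
    [0, 0, -0.066, 0, 0, 0],
    [0, 0, -0.081, 0, 0, 0],
    [0, 0, -0.092, 0, 0, 0],
    [0, 0, -0.096, 0, 0, 0],
  ],
)

```text
time: 23.88
eef_pos: [606.8, -241.4, 126.1]
tool_rot: [[0.491, 0.871, 0.002], [0.871, -0.491, -0.001], [0.0, 0.003, -1.0]]
wrist_force: [-0.2, -0.4, 0.2]
opening: 17.2
grasp_force: 30.0
```

```bash
python3 - <<'E'
from plan import *
plan([[499,-367.2,125],[499,-367.2,38]])
s=snap('scene');save(s,'s2.png',(150,130,410,320),3)
E
```

```text
at [ 606.8 -241.4  126.1] yaw -29.42 F [-0.2 -0.4  0.2] open 17.2 gf 30.0 t 23.88 q [-23.  29.  86.  -0.  65.   7.]
[[-0.007, -0.001, 0.0, 0, 0, 0.0], [-0.025, -0.005, 0.0, 0, 0, 0.0], [-0.051, -0.01, 0.0, 0, 0, 0.001], [-0.081, -0.016, 0.001, 0, 0, 0.001], [-0.111, -0.022, 0.001, 0, 0, 0.002], [-0.137, -0.027, 0.001, 0, 0, 0.002], [-0.156, -0.031, 0.001, 0, 0, 0.002], [-0.163, -0.032, 0.001, 0, 0, 0.002]]
[[0.0, -0.0, 0.004, 0, 0, 0.0], [0.0, -0.0, 0.014, 0, 0, 0.0], [0.0, -0.0, 0.028, 0, 0, 0.0], [0.0, -0.0, 0.044, 0, 0, 0.0], [0.0, -0.0, 0.06, 0, 0, 0.0], [0.0, -0.0, 0.073, 0, 0, 0.0], [0.0, -0.0, 0.083, 0, 0, 0.0], [0.0, -0.0, 0.087, 0, 0, 0.0]]
```

View pics/s2.png

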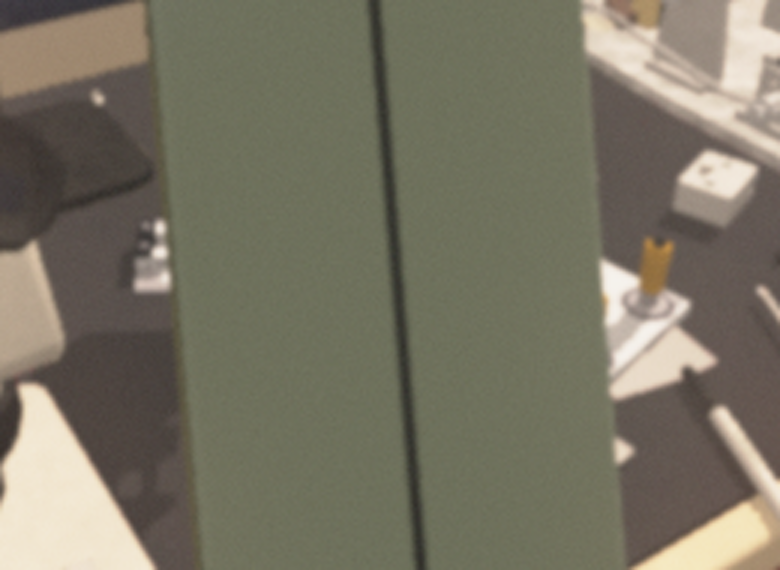

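The arm still blocks the scene view. I will carry brass to above the seat and check the tray with the top camera.

Emit:
servo_tool(
  motion=[
    [-0.007, -0.001, 0, 0, 0, 0],
    [-0.025, -0.005, 0, 0, 0, 0],
    [-0.051, -0.01, 0, 0, 0, 0],
    [-0.081, -0.016, 0, 0, 0, 0],
    [-0.111, -0.022, 0, 0, 0, 0],
    [-0.137, -0.027, 0, 0, 0, 0],
    [-0.156, -0.031, 0, 0, 0, 0],
    [-0.163, -0.032, 0, 0, 0, 0],
  ],
)

```text
time: 24.6
eef_pos: [495.1, -369.1, 122.5]
tool_rot: [[0.494, 0.87, -0.003], [0.87, -0.494, 0.001], [-0.001, -0.003, -1.0]]
wrist_force: [0.1, 0.4, -0.6]
opening: 17.4
grasp_force: 30.0
```

Emit:
servo_tool(
  motion=[
    [0, 0, 0, 0, 0, 0],
    [0, 0, 0.005, 0, 0, 0],
    [0, 0, 0.015, 0, 0, 0],
    [0, 0, 0.025, 0, 0, 0],
    [0, 0, 0.03, 0, 0, 0],
    [0, 0, 0.03, 0, 0, 0],
    [0, 0, 0.03, 0, 0, 0],
    [0, 0, 0.03, 0, 0, 0],
  ],
)

```text
time: 25.27
eef_pos: [498.6, -367.2, 94.0]
tool_rot: [[0.491, 0.871, 0.0], [0.871, -0.491, -0.0], [0.0, 0.0, -1.0]]
wrist_force: [0.7, 0.1, -1.1]
opening: 17.3
grasp_force: 30.0
```

```bash
python3 - <<'E'
from plan import *
plan([[499,-367.2,50],[499,-367.2,38]])
s=snap('top');save(s,'t5.png',(170,130,340,300),3.5)
E
```

```text
at [ 498.6 -367.2   94. ] yaw -29.41 F [ 0.7  0.1 -1.1] open 17.3 gf 30.0 t 25.27 q [-37.  28.  93.   0.  59.  -8.]
[[0.0, 0.0, 0.002, 0, 0, 0.0], [0.0, 0.0, 0.007, 0, 0, 0.0], [0.0, 0.0, 0.014, 0, 0, 0.001], [0.0, 0.0, 0.022, 0, 0, 0.001], [0.0, 0.0, 0.03, 0, 0, 0.002], [0.0, 0.0, 0.037, 0, 0, 0.002], [0.0, 0.0, 0.042, 0, 0, 0.002], [0.0, 0.0, 0.044, 0, 0, 0.003]]
[[0.0, 0.0, 0.001, 0, 0, -0.0], [0.0, 0.0, 0.002, 0, 0, -0.0], [0.0, 0.0, 0.004, 0, 0, -0.0], [0.0, 0.0, 0.006, 0, 0, -0.0], [0.0, 0.0, 0.008, 0, 0, -0.0], [0.0, 0.0, 0.01, 0, 0, -0.0], [0.0, 0.0, 0.011, 0, 0, -0.0], [0.0, 0.0, 0.012, 0, 0, -0.0]]
```

View pics/t5.png

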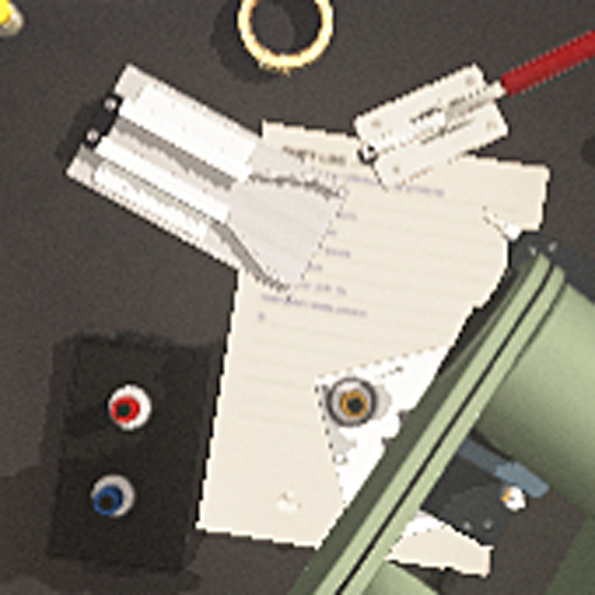

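The top view shows red upright in the tray at crop (125,408) and blue at (107,497). The rail is empty.

```bash
python3 - <<'E'
from plan import *
s=snap('top')
f=lambda u,v:(u/3.5+170,v/3.5+130)
print('red',onz(s,f(125,408),57).round(1),'exp 476.2,-125.6; blue',onz(s,f(107,497),62).round(1),'exp 413.1,-115.2')
E
```

```text
red [ 479.2 -127.3   57. ] exp 476.2,-125.6; blue [ 419.  -116.1   62. ] exp 413.1,-115.2
```

Emit:
servo_tool(
  motion=[
    [0, 0, 0.002, 0, 0, 0],
    [0, 0, 0.007, 0, 0, 0],
    [0, 0, 0.014, 0, 0, 0],
    [0, 0, 0.022, 0, 0, 0],
    [0, 0, 0.03, 0, 0, 0],
    [0, 0, 0.037, 0, 0, 0],
    [0, 0, 0.042, 0, 0, 0],
    [0, 0, 0.044, 0, 0, 0],
  ],
)

```text
time: 26.03
eef_pos: [497.6, -366.9, 48.5]
tool_rot: [[0.492, 0.871, -0.002], [0.871, -0.492, 0.001], [0.0, -0.002, -1.0]]
wrist_force: [0.2, 0.0, -0.3]
opening: 17.3
grasp_force: 30.0
```

```bash
python3 - <<'E'
from plan import *
s=snap('top')
hsv=cv2.cvtColor(s['frame'],cv2.COLOR_RGB2HSV)
for n,lo,hi,z,roi in(('red',(0,140,60),(6,255,255),57,(195,235,225,262)),('blue',(95,110,50),(125,255,255),62,(190,258,215,285)),('nA',(8,110,60),(25,255,255),66,(260,235,282,255))):
    m=cv2.inRange(hsv,lo,hi);x0,y0,x1,y1=roi;k=np.zeros_like(m);k[y0:y1,x0:x1]=m[y0:y1,x0:x1]
    h=cv2.convexHull(cv2.findNonZero(k)); c=cv2.minEnclosingCircle(h)
    ys,xs=np.nonzero(k);print(n,len(xs),'cent',xs.mean().round(2),ys.mean().round(2),'circ',np.round(c[0],2),round(c[1],1),'->',onz(s,(xs.mean(),ys.mean()),z-6).round(1),onz(s,c[0],z-3).round(1))
print(onz(s,(217.8,173.8),52),onz(s,(229.3,180.2),47))
E
```

```text
red 36 cent 205.56 246.47 circ [205.5 246.5] 3.8 -> [ 479.1 -126.4   51. ] [ 479.2 -126.5   54. ]
blue 31 cent 200.52 272.32 circ [200.  272.5] 4.0 -> [ 417.6 -115.4   56. ] [ 417.5 -114.5   59. ]
nA 32 cent 270.44 244.84 circ [270.74 244.81] 3.9 -> [ 484.3 -282.3   60. ] [ 484.4 -282.9   63. ]
[ 655.3736456  -154.12781211   52.        ] [ 640.37069367 -182.08185799   47.        ]
```

```bash
python3 - <<'E'
from plan import *
plan([[499,-367.2,44]])
s=snap('scene');save(s,'s3.png',(230,150,430,300),4)
E
```

```text
at [ 497.7 -367.    48.7] yaw -29.44 F [ 0.2  0.2 -0.6] open 17.5 gf 30.0 t 26.08 q [-37.  30.  96.   0.  54.  -8.]
[[0.0, 0.0, 0.0, 0, 0, 0.0], [0.0, 0.0, 0.001, 0, 0, 0.0], [0.0, 0.0, 0.001, 0, 0, 0.001], [0.0, 0.001, 0.002, 0, 0, 0.001], [0.0, 0.001, 0.003, 0, 0, 0.002], [0.0, 0.001, 0.004, 0, 0, 0.002], [0.0, 0.001, 0.004, 0, 0, 0.002], [0.0, 0.001, 0.005, 0, 0, 0.002]]
```

View pics/s3.png

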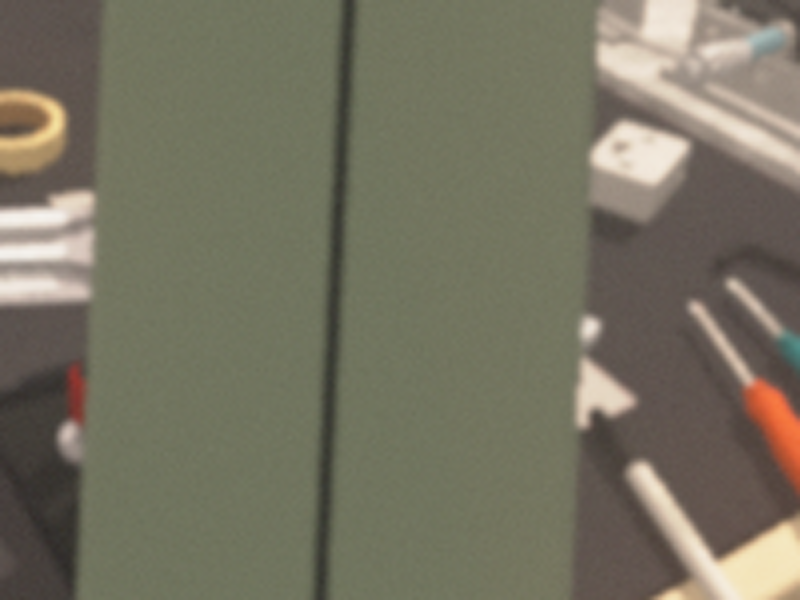

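The arm hides the nest here too. The seat with its chamfer captures about ±6 mm, so I will lower in small steps and go by the contact height: about 36 is the plate top, about 32 is the seat floor.

Emit:
servo_tool(
  motion=[
    [-0.001, 0, 0, 0, 0, 0],
    [-0.001, 0, 0.002, 0, 0, 0],
    [-0.001, 0, 0.004, 0, 0, 0],
    [-0.001, 0, 0.006, 0, 0, 0],
    [-0.001, 0, 0.008, 0, 0, 0],
    [-0.001, 0, 0.01, 0, 0, 0],
    [-0.001, 0, 0.011, 0, 0, 0],
    [-0.001, 0, 0.011, 0, 0, 0],
  ],
)

```text
time: 26.8
eef_pos: [497.5, -368.0, 38.5]
tool_rot: [[0.492, 0.871, -0.001], [0.871, -0.492, 0.001], [0.0, -0.001, -1.0]]
wrist_force: [-0.2, -0.6, -0.9]
opening: 17.3
grasp_force: 30.0
```

Emit:
servo_tool(
  motion=[
    [0, 0, 0.001, 0, 0, 0],
    [0, 0, 0.002, 0, 0, 0],
    [0, 0, 0.003, 0, 0, 0],
    [0, 0, 0.004, 0, 0, 0],
    [0, 0, 0.004, 0, 0, 0],
    [0, 0, 0.004, 0, 0, 0],
    [0, 0, 0.004, 0, 0, 0],
    [0, 0, 0.004, 0, 0, 0],
  ],
)

```text
time: 27.47
eef_pos: [497.8, -368.2, 35.0]
tool_rot: [[0.492, 0.871, 0.0], [0.871, -0.492, -0.0], [0.0, 0.0, -1.0]]
wrist_force: [-0.6, -0.1, -1.8]
opening: 17.3
grasp_force: 30.0
```

At 35.0 with no contact force, the foot is below the plate top, so it is entering the seat.

Emit:
servo_tool(
  motion=[
    [0, 0, 0.001, 0, 0, 0],
    [0, 0, 0.001, 0, 0, 0],
    [0, 0, 0.002, 0, 0, 0],
    [0, 0, 0.002, 0, 0, 0],
    [0, 0, 0.003, 0, 0, 0],
    [0, 0, 0.003, 0, 0, 0],
    [0, 0, 0.003, 0, 0, 0],
    [0, 0, 0.003, 0, 0, 0],
  ],
)

```text
time: 28.13
eef_pos: [497.8, -368.2, 31.9]
tool_rot: [[0.491, 0.871, 0.0], [0.871, -0.491, 0.0], [0.0, 0.0, -1.0]]
wrist_force: [0.8, -0.3, -0.4]
opening: 17.3
grasp_force: 30.0
```

Emit:
servo_tool(
  motion=[
    [0, 0, 0, 0, 0, 0],
    [0, 0, 0, 0, 0, 0],
    [0, 0, 0, 0, 0, 0],
    [0, 0, 0, 0, 0, 0],
    [0, 0, 0, 0, 0, 0],
    [0, 0, 0, 0, 0, 0],
    [0, 0, 0, 0, 0, 0],
    [0, 0, 0, 0, 0, 0],
  ],
  grip=0.56,
)

```text
time: 28.8
eef_pos: [497.7, -368.2, 31.9]
tool_rot: [[0.492, 0.871, 0.0], [0.871, -0.492, 0.0], [0.0, -0.0, -1.0]]
wrist_force: [0.4, 0.0, 0.7]
opening: 40.0
grasp_force: 0.0
```

Emit:
servo_tool(
  motion=[
    [0, 0, -0.004, 0, 0, 0],
    [0, 0, -0.014, 0, 0, 0],
    [0, 0, -0.03, 0, 0, 0],
    [0, 0, -0.048, 0, 0, 0],
    [0, 0, -0.066, 0, 0, 0],
    [0, 0, -0.083, 0, 0, 0],
    [0, 0, -0.09, 0, 0, 0],
    [0, 0, -0.093, 0, 0, 0],
  ],
)

```text
time: 29.47
eef_pos: [498.5, -368.8, 127.2]
tool_rot: [[0.491, 0.871, 0.003], [0.871, -0.491, -0.002], [-0.0, 0.004, -1.0]]
wrist_force: [-0.1, -0.1, -0.4]
opening: 40.0
grasp_force: 0.0
```

```bash
python3 - <<'E'
from plan import *
plan([[410,-121,125],[410,-121,33]])
E
```

```text
at [ 498.5 -368.8  127.2] yaw -29.44 F [-0.1 -0.1 -0.4] open 40.0 gf 0.0 t 29.47 q [-38.  26.  91.   0.  63.  -8.]
[[0.007, -0.009, 0.0, 0, 0, 0.0], [0.027, -0.031, 0.0, 0, 0, 0.0], [0.055, -0.063, 0.001, 0, 0, 0.001], [0.086, -0.099, 0.001, 0, 0, 0.001], [0.118, -0.136, 0.001, 0, 0, 0.002], [0.145, -0.168, 0.002, 0, 0, 0.002], [0.165, -0.19, 0.002, 0, 0, 0.002], [0.172, -0.199, 0.002, 0, 0, 0.002]]
[[0.0, 0.0, 0.004, 0, 0, 0.0], [0.0, 0.0, 0.014, 0, 0, 0.0], [0.0, 0.0, 0.029, 0, 0, 0.0], [0.0, 0.0, 0.046, 0, 0, 0.0], [0.0, 0.0, 0.063, 0, 0, 0.0], [0.0, 0.0, 0.078, 0, 0, 0.0], [0.0, 0.0, 0.088, 0, 0, 0.0], [0.0, 0.0, 0.092, 0, 0, 0.0]]
```

Emit:
servo_tool(
  motion=[
    [0.015, -0.018, 0, 0, 0, 0],
    [0.038, -0.043, 0, 0, 0, 0],
    [0.063, -0.073, 0, 0, 0, 0],
    [0.089, -0.103, 0, 0, 0, 0],
    [0.114, -0.132, 0, 0, 0, 0],
    [0.14, -0.162, 0, 0, 0, 0],
    [0.16, -0.186, 0, 0, 0, 0],
    [0.172, -0.199, 0, 0, 0, 0],
  ],
)

```text
time: 30.13
eef_pos: [406.0, -117.6, 124.2]
tool_rot: [[0.49, 0.872, -0.003], [0.872, -0.49, 0.002], [-0.0, -0.004, -1.0]]
wrist_force: [0.7, 0.3, 0.4]
opening: 39.9
grasp_force: 0.0
```

Emit:
servo_tool(
  motion=[
    [0, 0, 0, 0, 0, 0],
    [0, 0, 0.002, 0, 0, 0],
    [0, 0, 0.008, 0, 0, 0],
    [0, 0, 0.018, 0, 0, 0],
    [0, 0, 0.027, 0, 0, 0],
    [0, 0, 0.03, 0, 0, 0],
    [0, 0, 0.03, 0, 0, 0],
    [0, 0, 0.03, 0, 0, 0],
  ],
)

```text
time: 30.8
eef_pos: [409.1, -121.0, 94.6]
tool_rot: [[0.492, 0.87, -0.001], [0.87, -0.492, 0.0], [-0.0, -0.001, -1.0]]
wrist_force: [1.1, -0.2, 0.1]
opening: 40.2
grasp_force: 0.0
```

```bash
python3 - <<'E'
from plan import *
plan([[410,-121,32.5]])
s=snap('top');save(s,'t6.png',(185,140,335,300),3.7)
hsv=cv2.cvtColor(s['frame'],cv2.COLOR_RGB2HSV);m=cv2.inRange(hsv,(8,110,60),(25,255,255));m[:,:255]=0;m[:,330:]=0;m[:220]=0;m[295:]=0
n,l,st,c=cv2.connectedComponentsWithStats(m)
for i in range(1,n):
    if st[i,4]>15: print(c[i].round(1),st[i,4],onz(s,c[i],60).round(1))
E
```

```text
at [ 409.1 -121.    94.6] yaw -29.48 F [ 1.1 -0.2  0.1] open 40.2 gf 0.0 t 30.8 q [-18.  12. 118.   0.  50.  11.]
[[0.0, 0.0, 0.003, 0, 0, 0.0], [0.0, 0.0, 0.01, 0, 0, 0.0], [0.0, 0.0, 0.02, 0, 0, 0.001], [0.0, 0.0, 0.031, 0, 0, 0.001], [0.0, 0.001, 0.042, 0, 0, 0.001], [0.0, 0.001, 0.052, 0, 0, 0.001], [0.0, 0.001, 0.059, 0, 0, 0.002], [0.0, 0.001, 0.062, 0, 0, 0.002]]
[302.7 236.7] 37 [ 503.9 -359.7   60. ]
[270.6 244.9] 34 [ 484.1 -282.6   60. ]
[310.6 269. ] 44 [ 426.8 -378.7   60. ]
[278.6 277.1] 40 [ 407.6 -302.1   60. ]
```

View pics/t6.png

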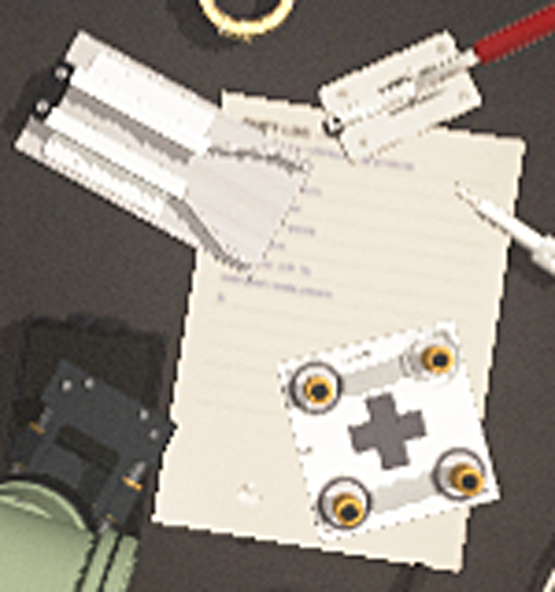

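Brass stands in the seat at crop (438,357), within about 1 mm of the centre worked out from the fixed posts. Next is blue.

Emit:
servo_tool(
  motion=[
    [0, 0, 0.003, 0, 0, 0],
    [0, 0, 0.01, 0, 0, 0],
    [0, 0, 0.02, 0, 0, 0],
    [0, 0, 0.031, 0, 0, 0],
    [0, 0, 0.042, 0, 0, 0],
    [0, 0, 0.052, 0, 0, 0],
    [0, 0, 0.059, 0, 0, 0],
    [0, 0, 0.062, 0, 0, 0],
  ],
)

```text
time: 31.52
eef_pos: [408.3, -120.3, 31.9]
tool_rot: [[0.491, 0.871, -0.002], [0.871, -0.491, 0.001], [-0.0, -0.002, -1.0]]
wrist_force: [0.1, -0.7, -0.0]
opening: 40.5
grasp_force: 0.0
```

Emit:
servo_tool(
  motion=[
    [0, 0, 0, 0, 0, 0],
    [0, 0, 0, 0, 0, 0],
    [0, 0, 0, 0, 0, 0],
    [0, 0, 0, 0, 0, 0],
    [0, 0, 0, 0, 0, 0],
    [0, 0, 0, 0, 0, 0],
    [0, 0, 0, 0, 0, 0],
    [0, 0, 0, 0, 0, 0],
  ],
  grip=1,
)

```text
time: 32.18
eef_pos: [409.3, -120.7, 33.3]
tool_rot: [[0.491, 0.871, 0.001], [0.871, -0.491, -0.0], [0.0, 0.001, -1.0]]
wrist_force: [0.3, 0.3, 3.4]
opening: 17.3
grasp_force: 30.0
```

```bash
python3 - <<'E'
from plan import *
o=manip.get_obs();x,y,z=o['eef_pos']
plan([[x,y,125],[608,-243,125],[608,-243,33]])
E
```

```text
at [ 409.3 -120.7   33.3] yaw -29.44 F [0.3 0.3 3.4] open 17.3 gf 30.0 t 32.18 q [-18.  17. 123.   0.  40.  11.]
[[0.0, 0.0, -0.004, 0, 0, 0.0], [0.0, 0.0, -0.014, 0, 0, 0.0], [0.0, 0.0, -0.029, 0, 0, 0.001], [0.0, 0.0, -0.046, 0, 0, 0.001], [0.0, 0.0, -0.063, 0, 0, 0.002], [0.0, 0.0, -0.077, 0, 0, 0.002], [0.0, 0.0, -0.088, 0, 0, 0.002], [0.0, 0.0, -0.092, 0, 0, 0.002]]
[[-0.0, 0.01, 0.0, 0, 0, 0.0], [-0.001, 0.036, 0.0, 0, 0, 0.0], [-0.003, 0.074, 0.0, 0, 0, 0.0], [-0.004, 0.117, 0.0, 0, 0, 0.0], [-0.006, 0.159, 0.0, 0, 0, 0.0], [-0.007, 0.197, 0.0, 0, 0, 0.0], [-0.008, 0.223, 0.0, 0, 0, 0.0], [-0.008, 0.233, 0.0, 0, 0, 0.0]]
[[-0.0, 0.0, 0.004, 0, 0, 0.0], [-0.0, 0.0, 0.014, 0, 0, 0.0], [-0.0, 0.0, 0.029, 0, 0, 0.0], [-0.0, 0.0, 0.046, 0, 0, 0.0], [-0.0, 0.0, 0.063, 0, 0, 0.0], [-0.0, 0.0, 0.078, 0, 0, 0.0], [-0.0, 0.0, 0.088, 0, 0, 0.0], [-0.0, 0.0, 0.092, 0, 0, 0.0]]
```

Emit:
servo_tool(
  motion=[
    [0, 0, -0.004, 0, 0, 0],
    [0, 0, -0.014, 0, 0, 0],
    [0, 0, -0.029, 0, 0, 0],
    [0, 0, -0.046, 0, 0, 0],
    [0, 0, -0.063, 0, 0, 0],
    [0, 0, -0.077, 0, 0, 0],
    [0, 0, -0.088, 0, 0, 0],
    [0, 0, -0.092, 0, 0, 0],
  ],
)

```text
time: 32.85
eef_pos: [409.6, -120.8, 126.4]
tool_rot: [[0.492, 0.871, 0.002], [0.871, -0.492, -0.001], [0.001, 0.003, -1.0]]
wrist_force: [0.8, 0.8, -1.5]
opening: 17.3
grasp_force: 30.0
```

Emit:
servo_tool(
  motion=[
    [0, 0.012, 0, 0, 0, 0],
    [-0.001, 0.04, 0, 0, 0, 0],
    [-0.003, 0.077, 0, 0, 0, 0],
    [-0.004, 0.117, 0, 0, 0, 0],
    [-0.006, 0.157, 0, 0, 0, 0],
    [-0.007, 0.194, 0, 0, 0, 0],
    [-0.008, 0.22, 0, 0, 0, 0],
    [-0.008, 0.231, 0, 0, 0, 0],
  ],
)

```text
time: 33.52
eef_pos: [609.5, -243.7, 122.6]
tool_rot: [[0.492, 0.87, 0.001], [0.87, -0.492, -0.001], [-0.0, 0.001, -1.0]]
wrist_force: [0.2, 0.2, -0.5]
opening: 16.8
grasp_force: 30.0
```

Emit:
servo_tool(
  motion=[
    [0, 0, 0, 0, 0, 0],
    [0, 0, 0, 0, 0, 0],
    [0, 0, 0.005, 0, 0, 0],
    [0, 0, 0.017, 0, 0, 0],
    [0, 0, 0.03, 0, 0, 0],
    [0, 0, 0.043, 0, 0, 0],
    [0, 0, 0.05, 0, 0, 0],
    [0, 0, 0.05, 0, 0, 0],
  ],
)

```text
time: 34.18
eef_pos: [604.1, -240.0, 73.0]
tool_rot: [[0.491, 0.871, -0.004], [0.871, -0.491, 0.002], [-0.0, -0.005, -1.0]]
wrist_force: [-0.6, -0.5, -0.7]
opening: 17.1
grasp_force: 30.0
```

Emit:
servo_tool(
  motion=[
    [0, 0, 0, 0, 0, 0],
    [0, 0, 0.003, 0, 0, 0],
    [0, 0, 0.01, 0, 0, 0],
    [0, 0, 0.018, 0, 0, 0],
    [0, 0, 0.025, 0, 0, 0],
    [0, 0, 0.03, 0, 0, 0],
    [0, 0, 0.03, 0, 0, 0],
    [0, 0, 0.03, 0, 0, 0],
  ],
)

```text
time: 34.85
eef_pos: [605.9, -240.9, 44.3]
tool_rot: [[0.491, 0.871, -0.001], [0.871, -0.491, 0.001], [-0.0, -0.001, -1.0]]
wrist_force: [0.2, 0.2, -1.1]
opening: 17.3
grasp_force: 30.0
```

```bash
python3 - <<'E'
from plan import *
plan([[606.3,-242.1,30]])
E
```

```text
at [ 605.9 -240.9   44.3] yaw -29.44 F [ 0.2  0.2 -1.1] open 17.3 gf 30.0 t 34.85 q [-23.  33.  91.   0.  56.   7.]
[[-0.0, 0.0, 0.001, 0, 0, 0.0], [-0.0, 0.0, 0.002, 0, 0, 0.0], [-0.0, 0.0, 0.005, 0, 0, 0.001], [-0.0, 0.0, 0.007, 0, 0, 0.001], [-0.001, 0.001, 0.01, 0, 0, 0.002], [-0.001, 0.001, 0.012, 0, 0, 0.002], [-0.001, 0.001, 0.014, 0, 0, 0.002], [-0.001, 0.001, 0.014, 0, 0, 0.002]]
```

Emit:
servo_tool(
  motion=[
    [0, 0, 0.001, 0, 0, 0],
    [0, 0, 0.003, 0, 0, 0],
    [0, 0, 0.006, 0, 0, 0],
    [0, 0, 0.009, 0, 0, 0],
    [0, 0, 0.012, 0, 0, 0],
    [0, 0, 0.014, 0, 0, 0],
    [0, 0, 0.014, 0, 0, 0],
    [0, 0, 0.014, 0, 0, 0],
  ],
)

```text
time: 35.52
eef_pos: [606.1, -241.0, 30.7]
tool_rot: [[0.492, 0.871, -0.0], [0.871, -0.492, 0.0], [0.0, -0.0, -1.0]]
wrist_force: [0.2, 0.5, -1.3]
opening: 17.3
grasp_force: 30.0
```

```bash
python3 - <<'E'
from plan import *
o=manip.get_obs();p=o['eef_pos'];d=np.array([.4914,.8709]);q=p[:2]-[606.3,-242.1]
print(p.round(2),o['wrist_force'].round(1),'along',round(q@d,2),'lat(tool y)',round(q@[.871,-.491],2),'to go to brass-start x',round((np.array([668.7,-131.5])-p[:2])@d,1))
E
```

```text
[ 606.11 -241.04   30.72] [ 0.2  0.5 -1.3] along 0.83 lat(tool y) -0.69 to go to brass-start x 126.2
```

Emit:
servo_tool(
  motion=[
    [0, 0.001, 0.001, 0, 0, 0],
    [0.005, 0.001, 0.001, 0, 0, 0],
    [0.015, 0.001, 0.001, 0, 0, 0],
    [0.027, 0.001, 0.001, 0, 0, 0],
    [0.039, 0.001, 0.001, 0, 0, 0],
    [0.046, 0.001, 0.001, 0, 0, 0],
    [0.05, 0.001, 0.001, 0, 0, 0],
    [0.05, 0.001, 0.001, 0, 0, 0],
  ],
)

```text
time: 36.18
eef_pos: [632.3, -196.7, 29.9]
tool_rot: [[0.49, 0.872, 0.0], [0.872, -0.49, 0.0], [0.0, 0.0, -1.0]]
wrist_force: [-0.0, -0.2, -0.6]
opening: 17.3
grasp_force: 30.0
```

Emit:
servo_tool(
  motion=[
    [0.003, 0, 0, 0, 0, 0],
    [0.01, 0, 0, 0, 0, 0],
    [0.02, 0, 0, 0, 0, 0],
    [0.032, 0, 0, 0, 0, 0],
    [0.044, 0, 0, 0, 0, 0],
    [0.053, 0, 0, 0, 0, 0],
    [0.06, 0, 0, 0, 0, 0],
    [0.06, 0, 0, 0, 0, 0],
  ],
)

```text
time: 36.85
eef_pos: [661.9, -143.8, 29.8]
tool_rot: [[0.49, 0.872, 0.0], [0.872, -0.49, 0.001], [0.001, -0.0, -1.0]]
wrist_force: [0.3, 0.6, 0.3]
opening: 17.1
grasp_force: 30.0
```

```bash
python3 - <<'E'
from plan import *
o=manip.get_obs();p=o['eef_pos'];d=np.array([.4914,.8709]);q=p[:2]-[606.3,-242.1]
print(p.round(2),o['wrist_force'].round(1),'lat(tool y)',round(q@[.871,-.491],2),'to go to brass-start x',round((np.array([668.7,-131.5])-p[:2])@d,1))
E
```

```text
[ 661.87 -143.84   29.78] [0.3 0.6 0.3] lat(tool y) 0.15 to go to brass-start x 14.1
```

Emit:
servo_tool(
  motion=[
    [0.002, 0, 0, 0, 0, 0],
    [0.004, 0, 0, 0, 0, 0],
    [0.007, 0, 0, 0, 0, 0],
    [0.009, 0, 0, 0, 0, 0],
    [0.011, 0, 0, 0, 0, 0],
    [0.012, 0, 0, 0, 0, 0],
    [0.013, 0, 0, 0, 0, 0],
    [0.013, 0, 0, 0, 0, 0],
  ],
)

```text
time: 37.52
eef_pos: [667.2, -134.3, 29.8]
tool_rot: [[0.492, 0.871, -0.001], [0.871, -0.492, 0.0], [-0.0, -0.001, -1.0]]
wrist_force: [-2.1, 0.6, -0.4]
opening: 17.4
grasp_force: 30.0
```

Emit:
servo_tool(
  motion=[
    [0, 0, 0, 0, 0, 0],
    [0.001, 0, 0, 0, 0, 0],
    [0.001, 0, 0, 0, 0, 0],
    [0.002, 0, 0, 0, 0, 0],
    [0.002, 0, 0, 0, 0, 0],
    [0.003, 0, 0, 0, 0, 0],
    [0.003, 0, 0, 0, 0, 0],
    [0.003, 0, 0, 0, 0, 0],
  ],
)

```text
time: 38.18
eef_pos: [668.8, -131.7, 29.8]
tool_rot: [[0.491, 0.871, -0.001], [0.871, -0.491, 0.0], [-0.0, -0.001, -1.0]]
wrist_force: [-4.3, 0.1, -1.1]
opening: 17.2
grasp_force: 30.0
```

Emit:
servo_tool(
  motion=[
    [0, 0, 0, 0, 0, 0],
    [0.001, -0.001, 0, 0, 0, 0],
    [0.001, -0.001, 0, 0, 0, 0],
    [0.002, -0.001, 0, 0, 0, 0],
    [0.002, -0.001, 0, 0, 0, 0],
    [0.003, -0.001, 0, 0, 0, 0],
    [0.003, -0.001, 0, 0, 0, 0],
    [0.003, -0.001, 0, 0, 0, 0],
  ],
)

```text
time: 38.85
eef_pos: [669.7, -129.5, 30.2]
tool_rot: [[0.491, 0.871, 0.0], [0.871, -0.491, -0.001], [-0.001, 0.001, -1.0]]
wrist_force: [-2.9, -4.1, 0.6]
opening: 17.3
grasp_force: 30.0
```

Emit:
servo_tool(
  motion=[
    [0, 0, 0, 0, 0, 0],
    [0.001, 0, 0, 0, 0, 0],
    [0.001, 0, 0, 0, 0, 0],
    [0.002, 0, 0, 0, 0, 0],
    [0.002, 0, 0, 0, 0, 0],
    [0.002, 0, 0, 0, 0, 0],
    [0.002, 0, 0, 0, 0, 0],
    [0.002, 0, 0, 0, 0, 0],
  ],
)

```text
time: 39.52
eef_pos: [670.1, -128.8, 30.4]
tool_rot: [[0.491, 0.871, -0.001], [0.871, -0.491, -0.003], [-0.003, 0.001, -1.0]]
wrist_force: [-5.3, -7.0, 2.0]
opening: 17.5
grasp_force: 30.0
```

Blue is against the closed end (about 9 N). Release it, rise, and go to red.

Emit:
servo_tool(
  motion=[
    [0, 0, 0, 0, 0, 0],
    [0, 0, 0, 0, 0, 0],
    [0, 0, 0, 0, 0, 0],
    [0, 0, 0, 0, 0, 0],
    [0, 0, 0, 0, 0, 0],
    [0, 0, 0, 0, 0, 0],
    [0, 0, 0, 0, 0, 0],
    [0, 0, 0, 0, 0, 0],
  ],
  grip=0.56,
)

```text
time: 40.18
eef_pos: [670.7, -126.9, 29.9]
tool_rot: [[0.491, 0.871, 0.0], [0.871, -0.491, 0.0], [0.0, 0.0, -1.0]]
wrist_force: [0.7, -0.4, -0.3]
opening: 40.4
grasp_force: 0.0
```

Emit:
servo_tool(
  motion=[
    [0, 0, -0.004, 0, 0, 0],
    [0, 0, -0.014, 0, 0, 0],
    [0, 0, -0.03, 0, 0, 0],
    [0, 0, -0.048, 0, 0, 0],
    [0, 0, -0.066, 0, 0, 0],
    [0, 0, -0.083, 0, 0, 0],
    [0, 0, -0.09, 0, 0, 0],
    [0, 0, -0.093, 0, 0, 0],
  ],
)

```text
time: 40.85
eef_pos: [671.6, -127.2, 125.4]
tool_rot: [[0.492, 0.871, 0.004], [0.871, -0.492, -0.001], [0.001, 0.004, -1.0]]
wrist_force: [-0.7, 0.4, -1.0]
opening: 40.5
grasp_force: 0.0
```

```bash
python3 - <<'E'
from plan import *
plan([[474.4,-128.8,122],[474.4,-128.8,33]],yaw=-29.45)
E
```

```text
at [ 671.6 -127.2  125.4] yaw -29.44 F [-0.7  0.4 -1. ] open 40.5 gf 0.0 t 40.85 q [-12.  31.  82.   0.  67.  18.]
[[-0.004, -0.007, 0.0, 0, 0, 0.0], [-0.015, -0.027, 0.001, 0, 0, 0.0], [-0.031, -0.054, 0.001, 0, 0, 0.0], [-0.049, -0.085, 0.002, 0, 0, 0.0], [-0.067, -0.117, 0.002, 0, 0, 0.0], [-0.083, -0.144, 0.003, 0, 0, 0.0], [-0.094, -0.164, 0.003, 0, 0, 0.0], [-0.098, -0.171, 0.003, 0, 0, 0.0]]
[[-0.0, 0.0, 0.004, 0, 0, 0.0], [-0.0, 0.0, 0.014, 0, 0, 0.0], [-0.0, 0.0, 0.028, 0, 0, 0.0], [-0.0, 0.0, 0.045, 0, 0, 0.0], [-0.0, 0.0, 0.061, 0, 0, 0.0], [-0.0, 0.0, 0.075, 0, 0, 0.0], [-0.0, 0.0, 0.086, 0, 0, 0.0], [-0.0, 0.0, 0.089, 0, 0, 0.0]]
```

Emit:
servo_tool(
  motion=[
    [-0.004, -0.007, 0, 0, 0, 0],
    [-0.015, -0.027, 0, 0, 0, 0],
    [-0.031, -0.054, 0.001, 0, 0, 0],
    [-0.049, -0.085, 0.002, 0, 0, 0],
    [-0.067, -0.117, 0.002, 0, 0, 0],
    [-0.083, -0.144, 0.003, 0, 0, 0],
    [-0.095, -0.166, 0.003, 0, 0, 0],
    [-0.098, -0.171, 0.003, 0, 0, 0],
  ],
)

```text
time: 41.52
eef_pos: [467.2, -127.3, 118.5]
tool_rot: [[0.492, 0.87, -0.007], [0.871, -0.492, 0.002], [-0.002, -0.007, -1.0]]
wrist_force: [-0.2, 0.2, -0.4]
opening: 40.0
grasp_force: 0.0
```

Emit:
servo_tool(
  motion=[
    [0, 0, 0, 0, 0, 0],
    [0, 0, 0.007, 0, 0, 0],
    [0, 0, 0.02, 0, 0, 0],
    [0, 0, 0.038, 0, 0, 0],
    [0, 0, 0.058, 0, 0, 0],
    [0, 0, 0.075, 0, 0, 0],
    [0, 0, 0.086, 0, 0, 0],
    [0, 0, 0.089, 0, 0, 0],
  ],
)

```text
time: 42.18
eef_pos: [473.5, -127.9, 28.2]
tool_rot: [[0.491, 0.871, -0.004], [0.871, -0.491, 0.001], [-0.001, -0.004, -1.0]]
wrist_force: [-0.0, -0.2, -0.5]
opening: 40.0
grasp_force: 0.0
```

Emit:
servo_tool(
  motion=[
    [0, 0, 0, 0, 0, 0],
    [0, 0, 0, 0, 0, 0],
    [0, 0, 0, 0, 0, 0],
    [0, 0, 0, 0, 0, 0],
    [0, 0, 0, 0, 0, 0],
    [0, 0, 0, 0, 0, 0],
    [0, 0, 0, 0, 0, 0],
    [0, 0, 0, 0, 0, 0],
  ],
  grip=1,
)

```text
time: 42.85
eef_pos: [474.2, -128.5, 31.6]
tool_rot: [[0.492, 0.871, 0.002], [0.871, -0.492, -0.0], [0.001, 0.002, -1.0]]
wrist_force: [0.2, -0.3, 3.4]
opening: 17.4
grasp_force: 30.0
```

```bash
python3 - <<'E'
from plan import *
o=manip.get_obs();x,y,z=o['eef_pos']
plan([[x,y,122],[606,-241.6,122],[606,-241.6,z-3]],yaw=-29.45)
E
```

```text
at [ 474.2 -128.5   31.6] yaw -29.45 F [ 0.2 -0.3  3.4] open 17.4 gf 30.0 t 42.85 q [-17.  22. 115.   0.  43.  13.]
[[0.0, 0.0, -0.004, 0, 0, 0.0], [0.0, 0.0, -0.014, 0, 0, 0.0], [0.0, 0.0, -0.029, 0, 0, 0.0], [0.0, 0.0, -0.045, 0, 0, 0.0], [0.0, 0.0, -0.062, 0, 0, 0.0], [0.0, 0.0, -0.076, 0, 0, 0.0], [0.0, 0.0, -0.087, 0, 0, 0.0], [0.0, 0.0, -0.09, 0, 0, 0.0]]
[[-0.001, 0.007, -0.0, 0, 0, 0.0], [-0.005, 0.027, -0.0, 0, 0, 0.0], [-0.011, 0.054, -0.0, 0, 0, 0.0], [-0.017, 0.085, -0.0, 0, 0, 0.0], [-0.023, 0.116, -0.0, 0, 0, 0.0], [-0.028, 0.144, -0.0, 0, 0, 0.0], [-0.032, 0.163, -0.0, 0, 0, 0.0], [-0.034, 0.17, -0.0, 0, 0, 0.0]]
[[0.0, 0.0, 0.004, 0, 0, 0.0], [0.0, 0.0, 0.015, 0, 0, 0.0], [0.0, 0.0, 0.029, 0, 0, 0.0], [0.0, 0.0, 0.046, 0, 0, 0.0], [0.0, 0.0, 0.064, 0, 0, 0.0], [0.0, 0.0, 0.078, 0, 0, 0.0], [0.0, 0.0, 0.089, 0, 0, 0.0], [0.0, 0.0, 0.093, 0, 0, 0.0]]
```

Emit:
servo_tool(
  motion=[
    [0, 0, -0.004, 0, 0, 0],
    [0, 0, -0.014, 0, 0, 0],
    [0, 0, -0.029, 0, 0, 0],
    [0, 0, -0.045, 0, 0, 0],
    [0, 0, -0.062, 0, 0, 0],
    [0, 0, -0.076, 0, 0, 0],
    [0, 0, -0.087, 0, 0, 0],
    [0, 0, -0.09, 0, 0, 0],
  ],
)

```text
time: 43.52
eef_pos: [474.0, -128.5, 122.6]
tool_rot: [[0.491, 0.871, 0.002], [0.871, -0.491, -0.001], [0.001, 0.002, -1.0]]
wrist_force: [0.8, -0.3, -0.8]
opening: 17.2
grasp_force: 30.0
```

Emit:
servo_tool(
  motion=[
    [-0.001, 0.007, 0, 0, 0, 0],
    [-0.005, 0.027, 0, 0, 0, 0],
    [-0.011, 0.054, 0, 0, 0, 0],
    [-0.017, 0.085, 0, 0, 0, 0],
    [-0.023, 0.116, 0, 0, 0, 0],
    [-0.028, 0.144, 0, 0, 0, 0],
    [-0.032, 0.164, 0, 0, 0, 0],
    [-0.034, 0.17, 0, 0, 0, 0],
  ],
)

```text
time: 44.18
eef_pos: [606.8, -243.7, 118.9]
tool_rot: [[0.492, 0.87, -0.0], [0.87, -0.492, -0.0], [-0.0, -0.0, -1.0]]
wrist_force: [-0.2, 0.4, -1.3]
opening: 17.1
grasp_force: 30.0
```

Emit:
servo_tool(
  motion=[
    [0, 0, 0, 0, 0, 0],
    [0, 0, 0.005, 0, 0, 0],
    [0, 0, 0.016, 0, 0, 0],
    [0, 0, 0.035, 0, 0, 0],
    [0, 0, 0.055, 0, 0, 0],
    [0, 0, 0.068, 0, 0, 0],
    [0, 0, 0.078, 0, 0, 0],
    [0, 0, 0.08, 0, 0, 0],
  ],
)

```text
time: 44.85
eef_pos: [602.6, -240.1, 38.4]
tool_rot: [[0.491, 0.871, -0.005], [0.871, -0.491, 0.002], [-0.0, -0.005, -1.0]]
wrist_force: [1.2, 0.2, -1.1]
opening: 17.3
grasp_force: 30.0
```

Emit:
servo_tool(
  motion=[
    [0, 0, 0, 0, 0, 0],
    [0, 0, 0, 0, 0, 0],
    [0, 0, 0.002, 0, 0, 0],
    [0, 0, 0.004, 0, 0, 0],
    [0, 0, 0.006, 0, 0, 0],
    [0, 0, 0.008, 0, 0, 0],
    [0, 0, 0.008, 0, 0, 0],
    [0, 0, 0.008, 0, 0, 0],
  ],
)

```text
time: 45.52
eef_pos: [604.8, -241.5, 32.8]
tool_rot: [[0.492, 0.871, -0.0], [0.871, -0.492, 0.0], [0.0, -0.0, -1.0]]
wrist_force: [-0.3, -0.1, -0.2]
opening: 16.9
grasp_force: 30.0
```

```bash
python3 - <<'E'
from plan import *
o=manip.get_obs();p=o['eef_pos'];d=np.array([.4914,.8709]);q=p[:2]-[606.3,-242.1]
print(p.round(2),o['wrist_force'].round(1),'lat(tool y)',round(q@[.871,-.491],2),'to go to brass-start x',round((np.array([668.7,-131.5])-p[:2])@d,1))
E
```

```text
[ 604.77 -241.46   32.82] [-0.3 -0.1 -0.2] lat(tool y) -1.64 to go to brass-start x 127.2
```

Emit:
servo_tool(
  motion=[
    [0, 0.001, 0.002, 0, 0, 0],
    [0, 0.001, 0.0045, 0, 0, 0],
    [0.008, 0.001, 0.0045, 0, 0, 0],
    [0.02, 0.001, 0.0045, 0, 0, 0],
    [0.035, 0.001, 0.0045, 0, 0, 0],
    [0.045, 0.001, 0.0045, 0, 0, 0],
    [0.05, 0.001, 0.0045, 0, 0, 0],
    [0.05, 0.001, 0.0045, 0, 0, 0],
  ],
)

```text
time: 46.18
eef_pos: [631.3, -196.5, 28.5]
tool_rot: [[0.489, 0.872, 0.0], [0.872, -0.489, 0.0], [0.0, 0.0, -1.0]]
wrist_force: [0.6, 0.3, -0.4]
opening: 17.4
grasp_force: 30.0
```

Emit:
servo_tool(
  motion=[
    [0.003, 0, 0, 0, 0, 0],
    [0.01, 0, 0, 0, 0, 0],
    [0.018, 0, 0, 0, 0, 0],
    [0.028, 0, 0, 0, 0, 0],
    [0.036, 0, 0, 0, 0, 0],
    [0.042, 0, 0, 0, 0, 0],
    [0.045, 0, 0, 0, 0, 0],
    [0.045, 0, 0, 0, 0, 0],
  ],
)

```text
time: 46.85
eef_pos: [652.8, -158.4, 28.4]
tool_rot: [[0.491, 0.871, 0.0], [0.871, -0.491, 0.0], [0.0, 0.0, -1.0]]
wrist_force: [-0.2, 0.7, -0.8]
opening: 17.0
grasp_force: 30.0
```

```bash
python3 - <<'E'
from plan import *
o=manip.get_obs();p=o['eef_pos'];d=np.array([.4914,.8709]);q=p[:2]-[606.3,-242.1]
print(p.round(2),o['wrist_force'].round(1),'lat(tool y)',round(q@[.871,-.491],2),'to go to brass-start x',round((np.array([668.7,-131.5])-p[:2])@d,1))
E
```

```text
[ 652.82 -158.37   28.37] [-0.2  0.7 -0.8] lat(tool y) -0.59 to go to brass-start x 31.2
```

Emit:
servo_tool(
  motion=[
    [0.001, 0, 0, 0, 0, 0],
    [0.002, 0, 0, 0, 0, 0],
    [0.003, 0, 0, 0, 0, 0],
    [0.004, 0, 0, 0, 0, 0],
    [0.005, 0, 0, 0, 0, 0],
    [0.006, 0, 0, 0, 0, 0],
    [0.006, 0, 0, 0, 0, 0],
    [0.006, 0, 0, 0, 0, 0],
  ],
)

```text
time: 47.52
eef_pos: [655.4, -154.0, 28.4]
tool_rot: [[0.491, 0.871, 0.0], [0.871, -0.491, 0.0], [0.0, 0.0, -1.0]]
wrist_force: [0.3, -0.2, -1.1]
opening: 17.3
grasp_force: 30.0
```

Emit:
servo_tool(
  motion=[
    [0.001, 0, 0, 0, 0, 0],
    [0.001, 0, 0, 0, 0, 0],
    [0.002, 0, 0, 0, 0, 0],
    [0.002, 0, 0, 0, 0, 0],
    [0.003, 0, 0, 0, 0, 0],
    [0.003, 0, 0, 0, 0, 0],
    [0.003, 0, 0, 0, 0, 0],
    [0.003, 0, 0, 0, 0, 0],
  ],
)

```text
time: 48.18
eef_pos: [656.5, -151.9, 28.5]
tool_rot: [[0.491, 0.871, -0.001], [0.871, -0.491, -0.001], [-0.001, -0.0, -1.0]]
wrist_force: [-2.1, -3.3, 0.8]
opening: 17.5
grasp_force: 30.0
```

Emit:
servo_tool(
  motion=[
    [0.001, 0, 0, 0, 0, 0],
    [0.001, 0, 0, 0, 0, 0],
    [0.002, 0, 0, 0, 0, 0],
    [0.003, 0, 0, 0, 0, 0],
    [0.003, 0, 0, 0, 0, 0],
    [0.003, 0, 0, 0, 0, 0],
    [0.003, 0, 0, 0, 0, 0],
    [0.003, 0, 0, 0, 0, 0],
  ],
)

```text
time: 48.85
eef_pos: [657.3, -150.6, 28.8]
tool_rot: [[0.491, 0.871, -0.002], [0.871, -0.491, -0.003], [-0.003, -0.0, -1.0]]
wrist_force: [-4.5, -7.0, 3.3]
opening: 17.1
grasp_force: 30.0
```

Emit:
servo_tool(
  motion=[
    [0, 0, 0, 0, 0, 0],
    [0, 0, 0, 0, 0, 0],
    [0, 0, 0, 0, 0, 0],
    [0, 0, 0, 0, 0, 0],
    [0, 0, 0, 0, 0, 0],
    [0, 0, 0, 0, 0, 0],
    [0, 0, 0, 0, 0, 0],
    [0, 0, 0, 0, 0, 0],
  ],
  grip=0.56,
)

```text
time: 49.52
eef_pos: [658.3, -148.6, 28.4]
tool_rot: [[0.491, 0.871, 0.0], [0.871, -0.491, 0.0], [0.0, -0.0, -1.0]]
wrist_force: [-0.0, 0.2, -0.2]
opening: 40.3
grasp_force: 0.0
```

Emit:
servo_tool(
  motion=[
    [0, 0, -0.004, 0, 0, 0],
    [0, 0, -0.014, 0, 0, 0],
    [0, 0, -0.03, 0, 0, 0],
    [0, 0, -0.048, 0, 0, 0],
    [0, 0, -0.066, 0, 0, 0],
    [0, 0, -0.083, 0, 0, 0],
    [0, 0, -0.096, 0, 0, 0],
    [0, 0, -0.1, 0, 0, 0],
  ],
)

```text
time: 50.18
eef_pos: [659.9, -149.1, 132.3]
tool_rot: [[0.492, 0.871, 0.006], [0.871, -0.492, -0.001], [0.002, 0.006, -1.0]]
wrist_force: [0.5, 0.6, 0.4]
opening: 40.1
grasp_force: 0.0
```

Emit:
servo_tool(
  motion=[
    [-0.005, -0.007, -0.01, 0, 0, 0],
    [-0.015, -0.027, -0.02, 0, 0, 0],
    [-0.03, -0.054, -0.03, 0, 0, 0],
    [-0.045, -0.083, -0.04, 0, 0, 0],
    [-0.06, -0.112, -0.05, 0, 0, 0],
    [-0.07, -0.138, -0.06, 0, 0, 0],
    [-0.08, -0.16, -0.06, 0, 0, 0],
    [-0.08, -0.17, -0.06, 0, 0, 0],
  ],
)

```text
time: 50.85
eef_pos: [466.9, -134.7, 188.9]
tool_rot: [[0.493, 0.87, -0.002], [0.87, -0.493, 0.0], [-0.001, -0.002, -1.0]]
wrist_force: [-0.8, -0.4, 0.2]
opening: 39.9
grasp_force: 0.0
```

```bash
python3 - <<'E'
from plan import *
s=snap('top');save(s,'t7.png',(160,130,340,300),3.5)
hsv=cv2.cvtColor(s['frame'],cv2.COLOR_RGB2HSV)
for n,lo,hi,z,x0 in(('red',(0,140,60),(6,255,255),47,83),('blue',(95,110,50),(125,255,255),52,50)):
    m=cv2.inRange(hsv,lo,hi);k=np.zeros_like(m);k[155:195,190:245]=m[155:195,190:245];ys,xs=np.nonzero(k)
    if len(xs): p=onz(s,(xs.mean(),ys.mean()),z); print(n,len(xs),p.round(1),'rail x',((p-O-[1,1,0])[:2]@U[:2]).round(1))
E
```

```text
red 35 [ 659.5 -150.    47. ] rail x 45.6
blue 31 [ 673.8 -124.2   52. ] rail x 16.2
```

View pics/t7.png

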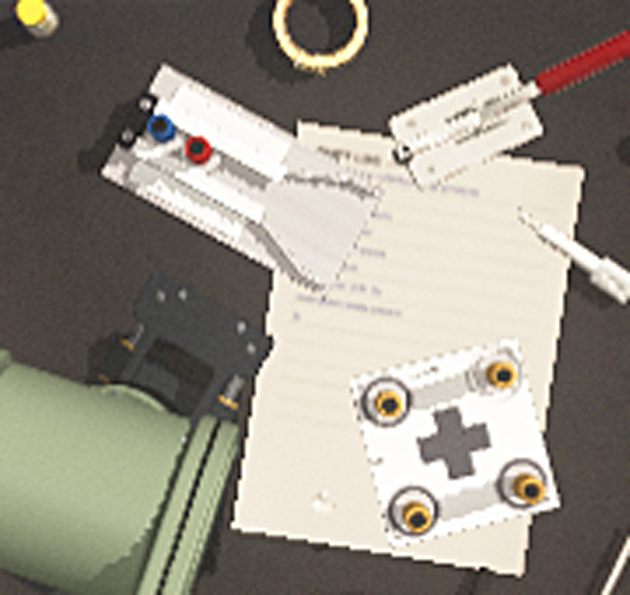

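Blue stands at the closed end at crop (160,127), about x 16 mm. Red touches it at (198,149), about x 45.6 mm. Brass is seated at (502,374), and the vial, tape and micrometer have not moved. I am handing in.

```bash
python3 -c "
from cell import manip
print(manip.close_job())"
```

```text
the job is handed in; nothing more can be done
None
```

The job is handed in; no verdict came back. In my last picture brass stood in the nest's seat, blue then red sat against the rail's closed end (x about 16 and 46 mm), and the vial, tape and micrometer looked unmoved, all at about 51 s of the 96 s limit.

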